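# Set up the draining rack: tray, boards, fan

## Robot

A 6-joint arm with a two-finger parallel gripper is mounted at the origin on the work surface. World frame = base frame: x ahead of the robot, y to its left, z up, the work surface at z = 0. Lengths are in m, angles in degrees, forces in N, time in s.
With the tool pointing down it reaches from about 0.4 to 0.825 m from the base axis. Payload 7 kg.
Tool frame: the origin (TCP) lies midway between the tips of the shut fingers; the grasp point (between the pads) lies 19 mm behind it; z points along the fingers, y is the line along which they close (so a half turn about z gives the same grasp; the last joint's range is limited). The gripper opens to 88 mm and grips with 3 to 60 N. Pads are 19 mm wide; open, the fingers measure 130 mm over their backs; the gripper's body (78 mm by 193 mm) begins 47 mm behind the grasp point.
Start: joints at [85.147, 20.546, 0.682, 0, -70.136, -16.507], TCP at [0.246, 0.629, 0.227] pointing down, gripper open.
Joint ranges: [-176.03, 176.03], [-82.01, 121.73], [-58.28, 71.71], [-173.87, 95.51], [-174.79, -0.11], [-173.66, 173.66]. Speed limits (degrees/s): [136.94, 136.94, 172.46, 180, 180, 180].

## Interface

Orientations are given as [roll, pitch, yaw] about the fixed x, y, z axes, in that order (R = Rz(yaw) Ry(pitch) Rx(roll)).
In Python, from plant import ctrl gives the robot as it stands.
- The arm moves only by the tool step_arm, never from a script. Its argument "rows" is a list of rows, each a list of 3 entries, a list of its own where there are three numbers: the closure, from 0 (fully open) to 1 (shut), then the shift along the world's x, y, z in mm, then the turn, a rotation vector about the world's x, y, z in rad. A call has exactly 5 rows; each row is the pose to reach, as a shift and turn from the pose commanded when the call began; what a row does not reach only later rows make up. A row lasts 1/12 s, in which the tool goes at most 41.7 mm and 7.16 degrees, less where a joint would pass 70% of its speed; a pose out of reach is approached as far as the arm can. A call with a gripper value outside its range is refused whole. The fingers move at their own pace and stop on an object; the grip force is fixed at half the most. Time passes only in rows, so rows that repeat a pose let the fingers close, or fill a call up. It gives the time, the measured TCP pose, the force, the opening and the grip force at its end, in the units of the state.
- ctrl.get_obs(): the state, without advancing time (a new reading comes with each control period).
- ctrl.snapshot(name): name is "scene" or "side" or "wrist"; returns the picture (384x512x3 uint8, red, green, blue); there is no depth.
- ctrl.camera_model(name): a dict with "intrinsics" (3x3 intrinsics, pixels), "distortion" ([k1, k2, p1, p2, k3] as OpenCV has them; the pictures are not rectified), "R" (3x3) and "t" (3): a world point X has camera coordinates R X + t. Camera axes: x right, y down, z forward; pixel columns grow to the right and rows downward; lengths in m; the calibration is good to about 2 mm. A picture is of the moment at which its call begins: read the wrist's pose just before it. camera_model takes no time and is no camera call; for the wrist camera it gives the pose at the moment of the call.
- ctrl.close_job(): hands the job in; it is judged then, once.
The state is a dict: "clock": time; "joint_pos": joint angles; "qvel": joint speeds; "tau": joint torques, N m; "tool_pos": TCP position; "orientation": TCP orientation; "force": force on the tool from outside, world axes, zero at the start; "moment": the same for the moment, N m; "opening": finger opening in m; "gripper_force": force on a finger pad.
Only numpy, scipy, OpenCV 4.12 (cv2) and the standard library are available. Lean on these libraries where they do the work, as an engineer would, in place of code of your own. Each camera call takes 0.05 s, during which the arm holds its last target. There are 200 camera calls.

## Task

Get the draining rack ready: first turn the upside-down drip tray over where it lies on the low shelf beneath the deck, so that it sits flat with its open side up (do not draw it out from under the deck). Then take the drying boards one by one from the cribs and lay each of them flat on the deck, front to back, one to a bay between the blue ribs and end stops and not hanging over the edges; when all are there, throw the fan switch lever fully over, away from the robot. Leave the jar, the two bowls, the spool, the brush and the bottle undisturbed.

Things in the scene. Friction and masses are not known exactly. Their poses are not given: they have to be found in the camera images.
- rack: fixed two-tier rack, 180 deep (x) x 424 mm wide; origin on the table under its middle, x from front (robot side) to back, z up. White lower shelf: top 50 mm above the table. Deck of aluminium slats over it: underside 176, top 188 mm up. Posts 16 x 12 mm at x +-80, y +-203; else open all round. Blue ribs 5 mm wide, 6 high run front to back on the deck at y -100, 0, 100; upright blue end stops at the deck's corners (x +-64 to 90, y +-208, top 213 up)
- bay1 (a point): centre of bay 1 on the deck's upper face (188 mm above the table), at y = -150 mm in the rack's frame; the bay is 105 mm wide and 180 mm deep
- bay2 (a point): centre of bay 2 on the deck's upper face (188 mm above the table), at y = -50 mm in the rack's frame; the bay is 95 mm wide and 180 mm deep
- bay3 (a point): centre of bay 3 on the deck's upper face (188 mm above the table), at y = 50 mm in the rack's frame; the bay is 95 mm wide and 180 mm deep
- bay4 (a point): centre of bay 4 on the deck's upper face (188 mm above the table), at y = 150 mm in the rack's frame; the bay is 105 mm wide and 180 mm deep
- tray: loose aluminium tray, open on one side, 110 x 100 x 40 mm (x, y, z), 180 g. Origin at the middle of that box, z to the open side. Round white handle, 18 mm thick, sticks out 115 mm from the front wall along -x (x -55 to -170), axis through the origin; green strip on its open-side face, red on its floor side. Starts upside down on the lower shelf, handle out towards the robot. Can stand on its side walls
- crib_a: fixed steel crib, one left and one right of the rack, with the stack of two or three boards; origin on the table under its middle. Base 170 x 90 x 8 mm; side posts 70 mm high at x +-58, y +-39.5 mm (5.5 mm clear of the boards), end posts at x +-84 mm; fingers fit between the posts at the middle of the boards' length. Boards lie along its x, the lowest on cross bars, its underside 20 mm up
- crib_b: fixed steel crib, one left and one right of the rack, with one board or none; origin on the table under its middle. Base 170 x 90 x 8 mm; side posts 70 mm high at x +-58, y +-39.5 mm (5.5 mm clear of the boards), end posts at x +-84 mm; fingers fit between the posts at the middle of the boards' length. Boards lie along its x, the lowest on cross bars, its underside 20 mm up
- board1: loose drying board 150 x 60 x 14 mm (x, y, z), 110 g (give or take 20 %); origin at its centre, x along its length; both faces alike. May be absent (None). Starts lying in a crib
- board2: loose drying board 150 x 60 x 14 mm (x, y, z), 110 g (give or take 20 %); origin at its centre, x along its length; both faces alike. May be absent (None). Starts lying in a crib
- board3: loose drying board 150 x 60 x 14 mm (x, y, z), 110 g (give or take 20 %); origin at its centre, x along its length; both faces alike. May be absent (None). Starts lying in a crib
- board4: loose drying board 150 x 60 x 14 mm (x, y, z), 110 g (give or take 20 %); origin at its centre, x along its length; both faces alike. May be absent (None). Starts lying in a crib
- switchbox: fixed cream-coloured switch box 110 x 90 x 60 mm (x, y, z), left or right of the rack, beyond a crib; origin on the table under its middle; the fan lever stands on its top
- fan (a joint): fan lever: 0 = off, leaning towards the robot (box's -x); 1.0 = on, fully over, leaning away (+x). Turns about the box's y axis; stays where it is left, a light push moves it
- fan_tip (a point): tip of the fan lever, at the end of its red arm, 70 mm from its pivot
- salt_jar: bystander: lidded jar, 54 mm diameter, 80 mm high, standing on the rack's lower shelf near one back corner; origin at its underside
- small_bowl: bystander: steel bowl, 64 mm diameter, 35 mm high, on the rack's lower shelf near the other back corner; origin at its underside
- big_bowl: bystander: steel bowl, 130 mm diameter, 60 mm high, on the table left or right of the rack; origin at its underside
- twine_spool: bystander: cork-coloured spool, 48 mm diameter, 46 mm high, on the table between the tray handle and the left crib; origin at its underside
- brush: bystander: hand brush lying on the table near a back corner of the rack; origin under its middle
- spray_bottle: bystander: clear bottle with a white cap, 60 mm diameter, 170 mm high, on the table near a back corner of the rack; origin at its underside
Not all that is in view belongs to the job. What is shaped like the board4 but pink or turquoise is not meant.

How it is judged (in metres and radians):
On the way, in this order (a step that is already met when the one before it is completed fails the run):
1. the tray lies on the lower shelf beneath the deck, open side up (angle between tray's own z axis and vertical below 0.15 rad and z of tray in the frame of rack between 0.064 and 0.076 m and x of tray in the frame of rack between -0.075 and 0.04 m and y of tray in the frame of rack between -0.14 and 0.14 m and linear speed of tray below 0.03 m/s), for 0.3 s.
2. every board lies flat in a bay on the deck (z of board1 in the frame of rack between 0.19 and 0.1985 m and x of board1 in the frame of rack between -0.03 and 0.03 m and y of board1 in the frame of rack between -0.2 and 0.2 m and angle between the z axis of each of board1, board2, board3, board4 and the z axis of rack, either way round below 0.06 rad and angle between the x axis of each of board1, board2, board3, board4 and the x axis of rack, either way round below 0.3 rad and linear speed of each of board1, board2, board3, board4 below 0.03 m/s and z of board2 in the frame of rack between 0.19 and 0.1985 m and x of board2 in the frame of rack between -0.03 and 0.03 m and y of board2 in the frame of rack between -0.2 and 0.2 m and z of board3 in the frame of rack between 0.19 and 0.1985 m and x of board3 in the frame of rack between -0.03 and 0.03 m and y of board3 in the frame of rack between -0.2 and 0.2 m and z of board4 in the frame of rack between 0.19 and 0.1985 m and x of board4 in the frame of rack between -0.03 and 0.03 m and y of board4 in the frame of rack between -0.2 and 0.2 m), for 0.3 s.
3. the fan lever is fully over (value of joint fan above 0.85 rad), for 0.2 s.
At the end, for the whole second after the job is handed in: Tray at rest on the lower shelf beneath the deck, open side up (within 0.15 rad); every board present flat on the deck between ribs (within 0.06 rad of level, within 30 mm of mid-depth, within 0.3 rad of front-to-back); lever above 0.85 rad (all of step 1 and all of step 2 and value of joint fan above 0.85 rad); the robot touches nothing.
It fails at once if the tray is drawn out from under the deck (its origin over 110 mm in front of the rack's middle) (x of tray in the frame of rack below -0.11 m).
It fails at once if another thing is moved more than 50 mm (distance of any of salt_jar, small_bowl, big_bowl, twine_spool, brush, spray_bottle from where it was at the start of the episode above 0.05 m).
Of board3, board4 only 1 to 2 are there at a start; the rules pass over those that are not, and their reading is None.
At some moment in a run one of board1, board2, board3, board4 may be knocked a few centimetres aside while the robot is not near it.
Once in a run the grip may slacken for a moment while it holds something.
It also fails if it takes over 208 s, if anything falls off the work surface, if the arm or the gripper's body presses on something with over 40 N, if the wrist force passes 120 N, or if a joint passes its speed limit or range.

## Working session

There is one attempt and no reset: what is moved stays moved. The work goes in short steps, Python scripts to look and compute and a tool call to move; the robot and the scene stay as the last step left them, time stands still between calls to the robot, and variables do not carry over. Pictures are saved under pics/ and viewed, at most 14 in all, crops included, and the job is handed in when it is done.

Besides the shell and the picture viewer there is one more tool, called after "Call:" as name([rows], argument=value, ...), one row to a line, values as JSON. step_arm: Moves the arm, as the interface text tells. Its arguments: {"type":"object","properties":{"rows":{"type":"array"}},"required":["rows"]}

```bash
mkdir -p pics; ls; cat > h.py <<'E'
import numpy as np, cv2
from plant import ctrl
def snap(n,f):
    m=ctrl.camera_model(n); im=ctrl.snapshot(n); cv2.imwrite(f'pics/{f}.png',im[:,:,::-1]); np.savez(f'pics/{f}.npz',K=m['intrinsics'],D=m['distortion'],R=m['R'],t=m['t']); return im
def ray(f,uv):
    m=np.load(f'pics/{f}.npz'); p=cv2.undistortPoints(np.array([[uv]],float),m['K'],m['D'])[0,0]
    d=m['R'].T@np.array([p[0],p[1],1]); o=-m['R'].T@m['t']; return o,d
def onz(f,uv,z):
    o,d=ray(f,uv); return o+d*(z-o[2])/d[2]
def proj(f,X):
    m=np.load(f'pics/{f}.npz'); r=cv2.Rodrigues(m['R'])[0]
    return cv2.projectPoints(np.array(X,float).reshape(-1,1,3),r,m['t'],m['K'],m['D'])[0][:,0]
def tri(a,b):
    A=np.zeros((3,3));v=np.zeros(3)
    for f,uv in (a,b):
        o,d=ray(f,uv); d=d/np.linalg.norm(d); P=np.eye(3)-np.outer(d,d); A+=P; v+=P@o
    return np.linalg.solve(A,v)
def st():
    o=ctrl.get_obs(); print({k:np.round(o[k],4).tolist() for k in('clock','tool_pos','orientation','joint_pos','force','opening','gripper_force')})
E
python3 - <<'E'
from h import *
a=snap('scene','s0');b=snap('side','d0');snap('wrist','w0')
for f in('s0','d0'):
    m=np.load(f'pics/{f}.npz');print(f,(-m['R'].T@m['t']).round(3),m['R'][2].round(2))
    i=cv2.imread(f'pics/{f}.png');cv2.imwrite(f'pics/{f}b.png',cv2.resize(i,(800,600),interpolation=cv2.INTER_CUBIC))
st()
E
```

```text
pics
s0 [ 1.215 -0.233  1.101] [-0.59  0.24 -0.77]
d0 [-0.021 -0.81   0.944] [ 0.37  0.68 -0.63]
{'clock': 0.15, 'tool_pos': [0.2457, 0.6283, 0.2258], 'orientation': [179.9291, -0.0059, -21.3649], 'joint_pos': [85.1481, 20.582, 0.6455, -0.0154, -70.1332, -16.5078], 'force': [0.1099, -0.1516, -0.2576], 'opening': 0.0876, 'gripper_force': 0.0}
```

View pics/s0b.png

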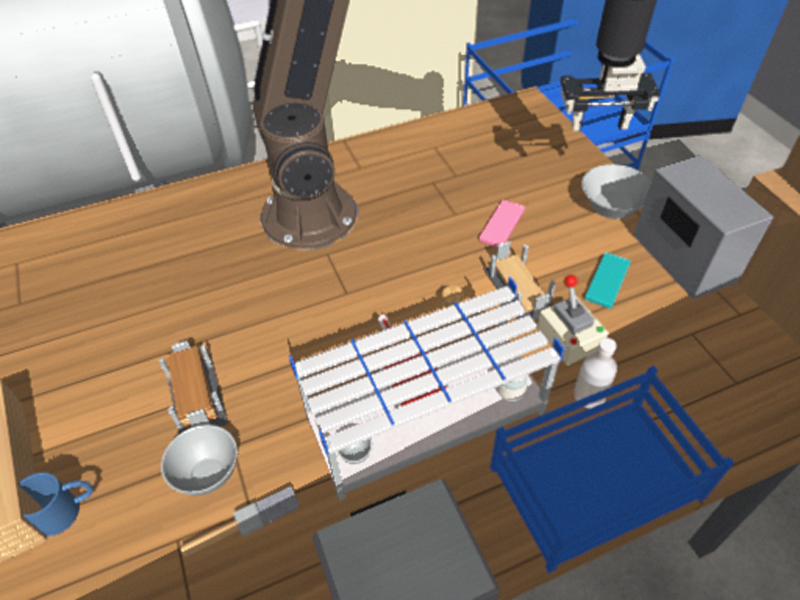

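View pics/d0b.png

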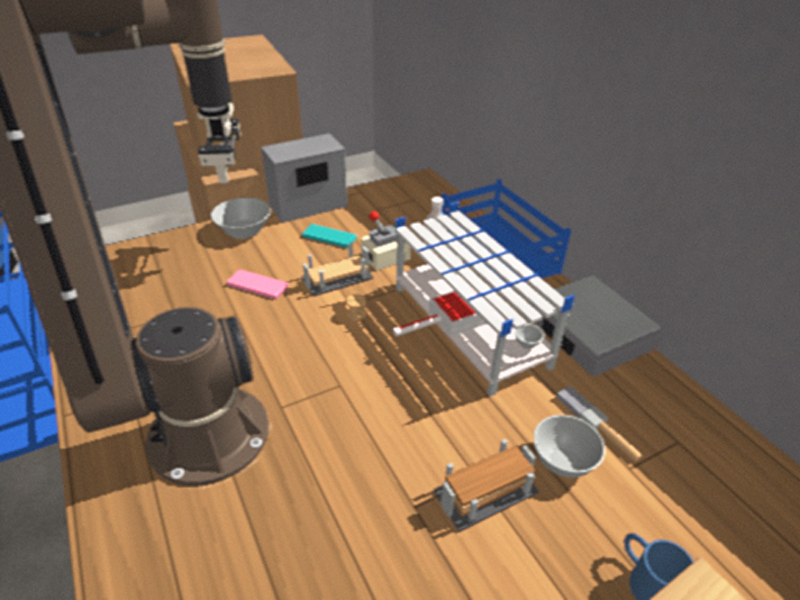

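```bash
python3 - <<'E'
from h import *
for f in('s0','d0'):
    i=cv2.imread(f'pics/{f}.png'); h=cv2.cvtColor(i,cv2.COLOR_BGR2HSV)
    m=cv2.inRange(h,(105,120,60),(125,255,255))
    n,l,s,c=cv2.connectedComponentsWithStats(m,connectivity=8)
    for k in range(1,n):
        if s[k,4]<12: continue
        ys,xs=np.where(l==k); P=np.c_[xs,ys].astype(float); mu=P.mean(0); v=np.linalg.svd(P-mu,full_matrices=False)[2][0]; t=(P-mu)@v
        a,b=mu+v*t.min(),mu+v*t.max()
        if xs.mean()<150 or ys.mean()>300: continue
        print(f,s[k,4],mu.round(1),a.round(1),b.round(1),onz(f,a,.193).round(3),onz(f,b,.193).round(3))
E
```

```text
s0 3175 [352.   30.4] [294.3  60.9] [391.9   9.3] [-0.045  0.429  0.193] [-0.222  0.991  0.193]
s0 6561 [443.2  42.2] [381.5  94.3] [499.6  -5.3] [0.269 0.613 0.193] [-0.121  1.493  0.193]
s0 31 [377.2  54.2] [372.   54.2] [382.   54.1] [0.042 0.721 0.193] [0.057 0.756 0.193]
s0 67 [390.5  62.9] [400.2  61.8] [376.1  64.7] [0.13  0.788 0.193] [0.108 0.696 0.193]
s0 27 [327.7 182.4] [326.1 178. ] [329.3 186.9] [0.535 0.247 0.193] [0.569 0.239 0.193]
s0 88 [307.1 218.4] [291.2 193.9] [322.2 241.8] [0.548 0.128 0.193] [0.725 0.131 0.193]
s0 90 [273.3 230.9] [259.1 205.9] [287.4 255.8] [0.551 0.028 0.193] [0.726 0.031 0.193]
s0 91 [238.1 244.4] [224.8 217.1] [251.1 270.9] [ 0.548 -0.072  0.193] [ 0.729 -0.069  0.193]
s0 43 [357.1 221.7] [354.6 216.2] [359.4 226.8] [0.688 0.249 0.193] [0.723 0.242 0.193]
s0 22 [187.4 234.4] [189.6 241.1] [185.3 227.9] [ 0.584 -0.182  0.193] [ 0.539 -0.18   0.193]
s0 25 [206.9 282.7] [204.6 275.8] [209.3 289.9] [ 0.695 -0.178  0.193] [ 0.736 -0.179  0.193]
d0 1753 [330.1 146.5] [287.5 117.4] [361.9 168.2] [0.777 0.362 0.193] [ 0.813 -0.067  0.193]
d0 26 [255.9 141.5] [258.2 139.2] [253.7 143.7] [0.583 0.264 0.193] [0.553 0.244 0.193]
d0 12 [283.2 154.8] [279.  155.9] [286.9 153.8] [0.595 0.13  0.193] [0.628 0.128 0.193]
d0 15 [334.7 178.4] [339. 177.] [330. 180.] [ 0.71  -0.07   0.193] [ 0.673 -0.07   0.193]
d0 31 [317.6 184.5] [327.9 180.7] [305. 189.] [ 0.664 -0.07   0.193] [ 0.571 -0.072  0.193]
d0 47 [363.3 193.6] [365.7 188.4] [360.7 199.3] [ 0.749 -0.159  0.193] [ 0.698 -0.194  0.193]
d0 48 [323.7 209.5] [326.2 204.6] [320.7 215.4] [ 0.586 -0.164  0.193] [ 0.543 -0.196  0.193]
```

```bash
python3 - <<'E'
from h import *
k=1.5625
for n,a,z in(('left',(518,280),.04),('right',(190,380),.05),('pink',(503,222),.01),('spool',(452,290),.04),('hand',(383,318),.07)): print(n,onz('s0',np.array(a)/k,z).round(3))
for n,a,z in(('left',(337,270),.04),('right',(490,475),.05),('pink',(257,284),.01),('spool',(352,302),.04),('hand',(397,330),.07),('traycorner',(452,305),.09)): print(n,onz('d0',np.array(a)/k,z).round(3))
print(tri(('s0',np.array((571,281))/k),('d0',np.array((375,215))/k)))
m=np.load('pics/w0.npz');print((-m['R'].T@m['t']),m['R'],m['K'])
for f,x0,y0,x1,y1 in(('s0',280,100,440,260),('d0',180,130,340,250)):
    i=cv2.imread(f'pics/{f}.png')[y0:y1,x0:x1]; cv2.imwrite(f'pics/{f}c.png',cv2.resize(i,None,fx=3.7,fy=3.7,interpolation=cv2.INTER_CUBIC))
E
```

```text
left [0.433 0.342 0.04 ]
right [ 0.408 -0.362  0.05 ]
pink [0.231 0.418 0.01 ]
spool [0.4   0.199 0.04 ]
hand [0.434 0.027 0.07 ]
left [0.427 0.333 0.04 ]
right [ 0.419 -0.364  0.05 ]
pink [0.232 0.409 0.01 ]
spool [0.407 0.196 0.04 ]
hand [0.441 0.028 0.07 ]
traycorner [0.583 0.026 0.09 ]
[0.55835444 0.37374393 0.14895693]
[0.31493767 0.60194268 0.38392124] [[-3.64565558e-01 -9.31177438e-01  7.29377703e-04]
 [-8.96016676e-01  3.51012754e-01  2.71926760e-01]
 [-2.53468084e-01  9.84815963e-02 -9.62317674e-01]] [[334.97934132   0.         255.63350931]
 [  0.         334.97934132 189.64635155]
 [  0.           0.           1.        ]]
```

View pics/d0c.png

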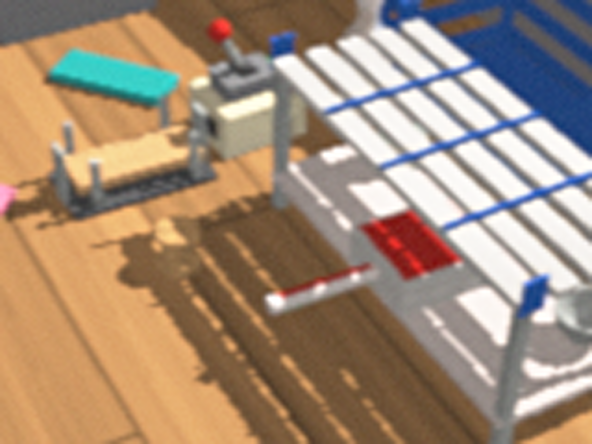

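Call:
step_arm([
  [0,[0,0,60],[0,0,-0.12]],
  [0,[0,0,120],[0,0,-0.24]],
  [0,[0,0,174],[0,0,-0.36]],
  [0,[0,-10,174],[0,0,-0.48]],
  [0,[0,-30,174],[0,0,-0.6]],
])

```text
clock: 0.57
tool_pos: [0.2468, 0.6011, 0.4069]
orientation: [-179.6, 0.3, -56.1]
force: [-0.6, -1.5, 0.8]
opening: 0.0877
gripper_force: 0.0
```

Call:
step_arm([
  [0,[5,-25,0],[0,0,-0.12]],
  [0,[20,-50,0],[0,0,-0.24]],
  [0,[40,-75,0],[0,0,-0.36]],
  [0,[55,-100,0],[0,0,-0.48]],
  [0,[70,-130,0],[0,0,-0.6]],
])

```text
clock: 0.98
tool_pos: [0.3162, 0.4677, 0.3999]
orientation: [180.0, -0.0, -90.4]
force: [0.3, 0.6, -0.5]
opening: 0.0878
gripper_force: 0.0
```

Call:
step_arm([
  [0,[15,-25,0],[0,0,-0.12]],
  [0,[30,-50,0],[0,0,-0.24]],
  [0,[45,-75,0],[0,0,-0.36]],
  [0,[60,-100,0],[0,0,-0.48]],
  [0,[75,-130,0],[0,0,-0.6]],
])

```text
clock: 1.4
tool_pos: [0.3912, 0.3376, 0.4002]
orientation: [180.0, -0.0, -124.8]
force: [0.9, 0.6, 0.2]
opening: 0.0878
gripper_force: 0.0
```

Call:
step_arm([
  [0,[15,-25,0],[0,0,-0.12]],
  [0,[30,-50,0],[0,0,-0.24]],
  [0,[45,-75,0],[0,0,-0.36]],
  [0,[60,-100,0],[0,0,-0.48]],
  [0,[79,-130,0],[0,0,-0.6]],
])

```text
clock: 1.82
tool_pos: [0.4699, 0.2076, 0.4006]
orientation: [180.0, 0.0, -159.2]
force: [1.1, 0.7, 0.1]
opening: 0.0873
gripper_force: 0.0
```

Call:
step_arm([
  [0,[0,-25,0],[0,0,-0.12]],
  [0,[0,-39,0],[0,0,-0.24]],
  [0,[0,-39,0],[0,0,-0.369]],
  [0,[0,-39,0],[0,0,-0.369]],
  [0,[0,-39,0],[0,0,-0.369]],
])

```text
clock: 2.23
tool_pos: [0.4698, 0.1695, 0.4005]
orientation: [180.0, -0.0, -179.8]
force: [0.6, 0.5, -0.3]
opening: 0.0879
gripper_force: 0.0
```

```bash
python3 - <<'E'
from h import *
snap('wrist','w1');i=cv2.imread('pics/w1.png');cv2.imwrite('pics/w1b.png',cv2.resize(i,(800,600),interpolation=cv2.INTER_CUBIC));st()
E
```

```text
{'clock': 2.2833, 'tool_pos': [0.4698, 0.1698, 0.4004], 'orientation': [-179.9977, -0.0153, -179.7611], 'joint_pos': [42.4409, -0.1671, -2.878, -0.0086, -87.302, -132.2016], 'force': [0.4297, 0.3661, 1.0071], 'opening': 0.0877, 'gripper_force': 0.0}
```

View pics/w1b.png

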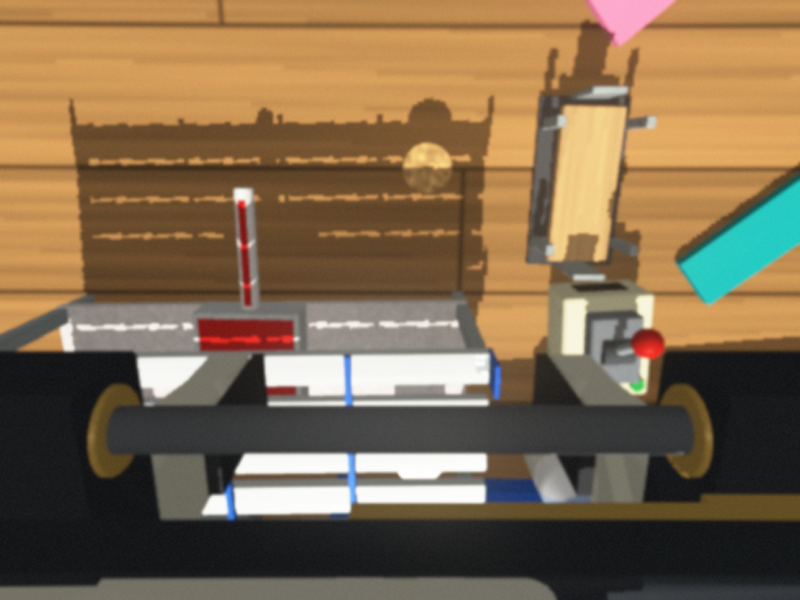

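```bash
python3 - <<'E'
from h import *
k=1.5625
for z in(.034,.048,.062):
    C=[onz('w1',np.array(p)/k,z) for p in((563,103),(628,104),(609,263),(550,258))]
    print(z,[c[:2].round(3).tolist() for c in C],[np.linalg.norm(C[i]-C[(i+1)%4]).round(3) for i in range(4)],np.mean(C,0).round(4))
print('handle tip',onz('w1',np.array((243,192))/k,.079),'root',onz('w1',np.array((249,306))/k,.079))
C=[onz('w1',np.array(p)/k,.09) for p in((198,320),(296,320))];print('tray front edge red',C)
print('spool',onz('w1',np.array((427,167))/k,.046))
i=cv2.imread('pics/w1.png');a=i[50:190,325:430];b=i[110:230,100:220]
cv2.imwrite('pics/c1.png',np.hstack([cv2.resize(a,(420,560),interpolation=cv2.INTER_CUBIC),cv2.resize(b,(380,560),interpolation=cv2.INTER_CUBIC)]))
E
```

```text
0.034 [[0.356, 0.324], [0.357, 0.385], [0.51, 0.384], [0.505, 0.324]] [np.float64(0.061), np.float64(0.153), np.float64(0.061), np.float64(0.148)] [0.4318 0.3542 0.034 ]
0.048 [[0.357, 0.32], [0.358, 0.379], [0.507, 0.379], [0.502, 0.32]] [np.float64(0.06), np.float64(0.149), np.float64(0.059), np.float64(0.145)] [0.4309 0.3493 0.048 ]
0.062 [[0.358, 0.316], [0.359, 0.373], [0.504, 0.373], [0.499, 0.315]] [np.float64(0.058), np.float64(0.145), np.float64(0.058), np.float64(0.141)] [0.43   0.3443 0.062 ]
handle tip [0.43560932 0.02916478 0.079     ] root [0.54278378 0.02643041 0.079     ]
tray front edge red [array([ 0.55331255, -0.01916967,  0.09      ]), array([0.55312817, 0.07285612, 0.09      ])]
spool [0.41431852 0.19615167 0.046     ]
```

View pics/c1.png

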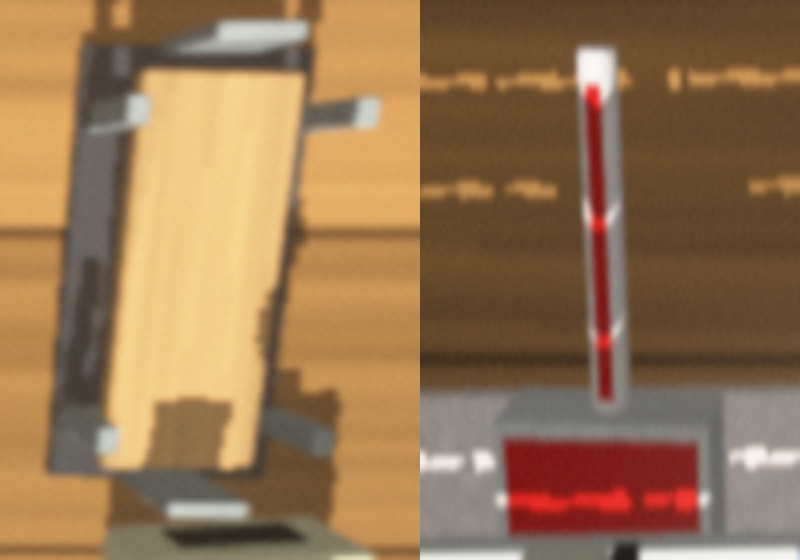

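Call:
step_arm([
  [0.2,[4,-4,-20],[-0.12,0,0]],
  [0.4,[8,-8,-40],[-0.24,0,0]],
  [0.5,[12,-12,-60],[-0.36,0,0]],
  [0.5,[16,-16,-80],[-0.48,0,0]],
  [0.5,[20,-20,-100],[-0.6,0,0]],
])

```text
clock: 2.7
tool_pos: [0.4903, 0.1508, 0.3006]
orientation: [-145.4, 0.0, -179.7]
force: [0.6, -0.4, 0.1]
opening: 0.0596
gripper_force: 0.0
```

Call:
step_arm([
  [0.5,[0,-10,-32],[-0.1,0,0]],
  [0.5,[0,-20,-64],[-0.185,0,0]],
  [0.5,[0,-30,-96],[-0.185,0,0]],
  [0.5,[0,-40,-128],[-0.185,0,0]],
  [0.5,[0,-51,-158],[-0.185,0,0]],
])

```text
clock: 3.12
tool_pos: [0.4895, 0.0992, 0.1401]
orientation: [-134.9, -0.2, -179.7]
force: [-0.2, 0.5, -0.2]
opening: 0.0437
gripper_force: 0.0
```

Call:
step_arm([
  [0.5,[0,-8,-8],[0,0,0]],
  [0.5,[0,-16,-16],[0,0,0]],
  [0.5,[0,-24,-24],[0,0,0]],
  [0.5,[0,-32,-32],[0,0,0]],
  [0.5,[0,-32,-32],[0,0,0]],
])

```text
clock: 3.53
tool_pos: [0.4894, 0.0652, 0.1104]
orientation: [-135.0, -0.0, 179.9]
force: [0.1, -0.2, -0.4]
opening: 0.0441
gripper_force: 0.0
```

Call:
step_arm([
  [0.5,[0,-10,-11],[0,0,0]],
  [0.5,[0,-20,-22],[0,0,0]],
  [0.5,[0,-31,-33],[0,0,0]],
  [0.5,[0,-41,-43],[0,0,0]],
  [0.5,[0,-51,-53],[0,0,0]],
])

```text
clock: 3.95
tool_pos: [0.4907, 0.016, 0.058]
orientation: [-135.1, 0.1, -180.0]
force: [-0.6, 0.7, 0.1]
opening: 0.0436
gripper_force: 0.0
```

```bash
python3 - <<'E'
from h import *
snap('wrist','w2');snap('side','d2');a=cv2.imread('pics/w2.png');b=cv2.imread('pics/d2.png')[120:260,180:380]
cv2.imwrite('pics/w2b.png',np.hstack([cv2.resize(a,(400,400)),cv2.resize(b,(400,400))]));st()
E
```

```text
{'clock': 4.05, 'tool_pos': [0.4894, 0.0144, 0.0576], 'orientation': [-134.989, -0.0311, 179.927], 'joint_pos': [46.1724, 28.5821, -42.2157, 34.3521, -60.0311, -164.7425], 'force': [0.0326, -0.3868, 0.6047], 'opening': 0.044, 'gripper_force': 0.0}
```

View pics/w2b.png

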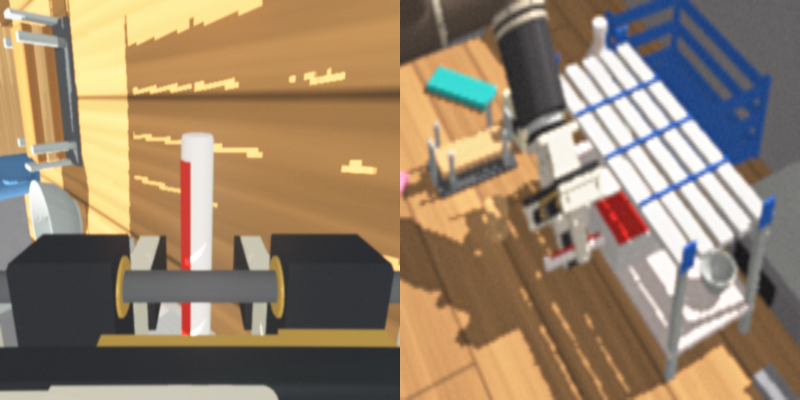

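Call:
step_arm([
  [0.9,[0,0,0],[0,0,0]],
  [1,[0,0,0],[0,0,0]],
  [1,[0,0,0],[0,0,0]],
  [1,[0,0,0],[0,0,0]],
  [1,[0,0,0],[0,0,0]],
])

```text
clock: 4.47
tool_pos: [0.49, 0.0159, 0.0581]
orientation: [-135.0, 0.0, -180.0]
force: [1.1, -1.0, 3.9]
opening: 0.0173
gripper_force: 30.0
```

Call:
step_arm([
  [1,[0,0,0],[0,0,0]],
  [1,[0,0,4],[0,0,0]],
  [1,[0,0,8],[0,0,0]],
  [1,[0,0,12],[0,0,0]],
  [1,[0,0,16],[0,0,0]],
])

```text
clock: 4.88
tool_pos: [0.4898, 0.0157, 0.0738]
orientation: [-135.0, -0.0, 180.0]
force: [0.1, -0.4, -2.4]
opening: 0.0171
gripper_force: 29.8
```

Call:
step_arm([
  [1,[0,0,6],[0,0,0]],
  [1,[0,0,12],[0,0,0]],
  [1,[0,0,18],[0,0,0]],
  [1,[0,0,25],[0,0,0]],
  [1,[0,0,25],[0,0,0]],
])

```text
clock: 5.3
tool_pos: [0.4903, 0.016, 0.0998]
orientation: [-135.1, 0.1, -180.0]
force: [0.8, 0.1, -1.9]
opening: 0.017
gripper_force: 29.8
```

```bash
python3 - <<'E'
from h import *
snap('wrist','w3');snap('side','d3');a=cv2.imread('pics/w3.png');b=cv2.imread('pics/d3.png')[120:260,180:380]
cv2.imwrite('pics/w3b.png',cv2.resize(b,(800,560),interpolation=cv2.INTER_CUBIC));st()
E
```

```text
{'clock': 5.4, 'tool_pos': [0.49, 0.0158, 0.0988], 'orientation': [-135.0675, 0.0446, 179.9889], 'joint_pos': [46.6224, 24.978, -40.2318, 32.4748, -64.6863, -161.4751], 'force': [0.8653, 0.3698, -2.0994], 'opening': 0.017, 'gripper_force': 29.8362}
```

View pics/w3b.png

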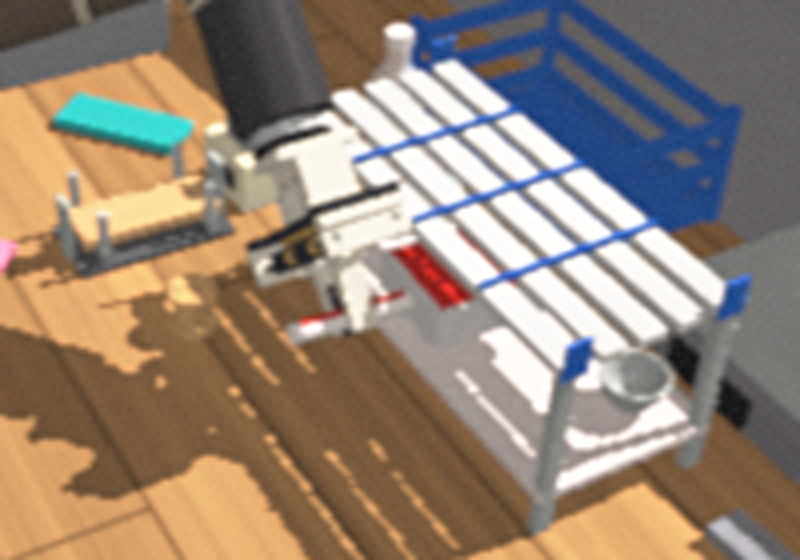

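Call:
step_arm([
  [1,[0,1.4,-1.4],[0.105,0,0]],
  [1,[0,3.1,-2.5],[0.21,0,0]],
  [1,[0,4.8,-3.5],[0.315,0,0]],
  [1,[0,6.6,-4.3],[0.42,0,0]],
  [1,[0,8.5,-5],[0.525,0,0]],
])

```text
clock: 5.82
tool_pos: [0.4897, 0.0243, 0.0938]
orientation: [-165.4, 0.1, -180.0]
force: [-0.3, -1.8, -2.5]
opening: 0.0174
gripper_force: 29.9
```

Call:
step_arm([
  [1,[0,1.9,-0.4],[0.105,0,0]],
  [1,[0,3.9,-0.6],[0.21,0,0]],
  [1,[0,5.9,-0.6],[0.315,0,0]],
  [1,[0,7.9,-0.4],[0.42,0,0]],
  [1,[0,9.8,0],[0.525,0,0]],
])

```text
clock: 6.23
tool_pos: [0.49, 0.0348, 0.0944]
orientation: [164.5, 0.1, -179.9]
force: [-0.6, -1.8, -1.9]
opening: 0.017
gripper_force: 29.9
```

Call:
step_arm([
  [1,[0,1.9,0.7],[0.105,0,0]],
  [1,[0,3.7,1.5],[0.21,0,0]],
  [1,[0,5.4,2.5],[0.315,0,0]],
  [1,[0,7.1,3.6],[0.42,0,0]],
  [1,[0,8.5,5],[0.525,0,0]],
])

```text
clock: 6.65
tool_pos: [0.4906, 0.0419, 0.0994]
orientation: [134.4, 0.1, 180.0]
force: [-1.1, 0.2, -3.0]
opening: 0.0169
gripper_force: 29.9
```

Call:
step_arm([
  [1,[0,0,0],[0,0,0]],
  [1,[0,0,-3],[0,0,0]],
  [1,[0,0,-6],[0,0,0]],
  [1,[0,0,-9],[0,0,0]],
  [1,[0,0,-9],[0,0,0]],
])

```text
clock: 7.07
tool_pos: [0.4897, 0.0434, 0.0899]
orientation: [134.8, 0.1, -179.9]
force: [-0.7, -1.4, -0.3]
opening: 0.0169
gripper_force: 29.9
```

```bash
python3 - <<'E'
from h import *
snap('wrist','w4');snap('side','d4');a=cv2.imread('pics/w4.png');b=cv2.imread('pics/d4.png')[120:260,180:380]
cv2.imwrite('pics/w4b.png',cv2.resize(b,(800,560),interpolation=cv2.INTER_CUBIC));st()
E
```

```text
{'clock': 7.1667, 'tool_pos': [0.4899, 0.0433, 0.0902], 'orientation': [134.8021, 0.0749, -179.8857], 'joint_pos': [-10.7246, 23.5763, -13.7854, -47.4214, -71.1988, -55.4673], 'force': [-0.6816, 0.2357, -0.0633], 'opening': 0.0171, 'gripper_force': 29.8837}
```

View pics/w4b.png

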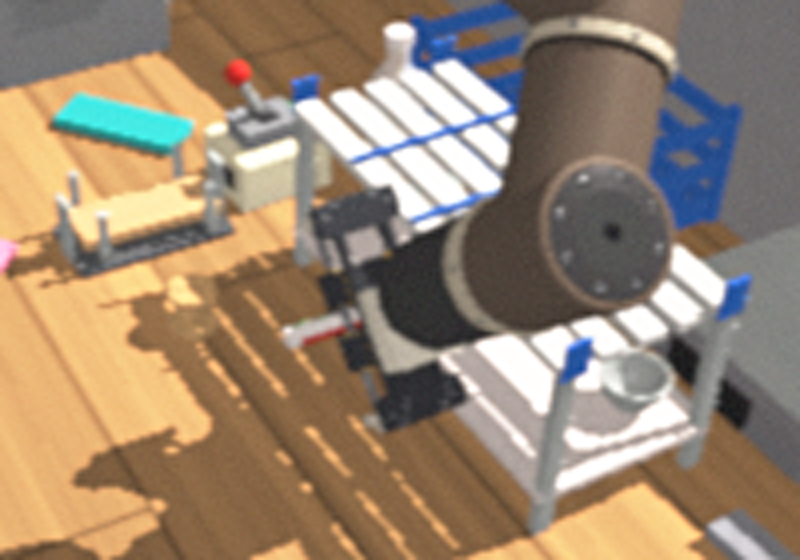

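Call:
step_arm([
  [1,[0,0,-1],[0,0,0]],
  [1,[0,0,-2],[0,0,0]],
  [0.5,[0,0,-2],[0,0,0]],
  [0.5,[0,0,-2],[0,0,0]],
  [0.5,[0,0,-2],[0,0,0]],
])

```text
clock: 7.58
tool_pos: [0.4901, 0.0426, 0.0877]
orientation: [134.8, 0.0, -180.0]
force: [-0.2, -0.1, -0.1]
opening: 0.0314
gripper_force: 0.0
```

Call:
step_arm([
  [0.5,[0,-14,14],[0,0,0]],
  [0.5,[0,-28,28],[0,0,0]],
  [0.5,[0,-42,42],[0,0,0]],
  [0.5,[0,-58,58],[0,0,0]],
  [0.5,[0,-73,73],[0,0,0]],
])

```text
clock: 8.0
tool_pos: [0.4899, -0.0313, 0.1613]
orientation: [134.8, 0.0, 180.0]
force: [0.7, -0.1, 0.5]
opening: 0.0435
gripper_force: 0.0
```

Call:
step_arm([
  [0.5,[0,8,0],[-0.105,0,0]],
  [0.5,[0,16,0],[-0.21,0,0]],
  [0.5,[0,24,0],[-0.315,0,0]],
  [0.5,[0,32,0],[-0.42,0,0]],
  [0.5,[0,40,0],[-0.525,0,0]],
])

```text
clock: 8.42
tool_pos: [0.4914, 0.0097, 0.1621]
orientation: [165.0, 0.3, 179.9]
force: [0.4, -1.1, 0.3]
opening: 0.0438
gripper_force: 0.0
```

Call:
step_arm([
  [0.5,[0,8,0],[-0.105,0,0]],
  [0.5,[0,16,0],[-0.21,0,0]],
  [0.5,[0,24,0],[-0.315,0,0]],
  [0.5,[0,32,0],[-0.42,0,0]],
  [0.5,[0,40,0],[-0.525,0,0]],
])

```text
clock: 8.83
tool_pos: [0.4904, 0.0508, 0.1619]
orientation: [-164.9, 0.3, -179.9]
force: [0.4, -0.8, -0.3]
opening: 0.0442
gripper_force: 0.0
```

Call:
step_arm([
  [0.5,[0,8,0],[-0.105,0,0]],
  [0.5,[0,16,0],[-0.21,0,0]],
  [0.5,[0,24,0],[-0.315,0,0]],
  [0.5,[0,32,0],[-0.42,0,0]],
  [0.5,[0,40,0],[-0.525,0,0]],
])

```text
clock: 9.25
tool_pos: [0.4903, 0.0909, 0.1612]
orientation: [-134.8, 0.1, -179.9]
force: [0.7, 0.1, 0.2]
opening: 0.0439
gripper_force: 0.0
```

```bash
python3 - <<'E'
from h import *
snap('wrist','w5');snap('side','d5');a=cv2.imread('pics/w5.png');b=cv2.imread('pics/d5.png')[120:260,180:380]
cv2.imwrite('pics/w5b.png',np.hstack([cv2.resize(a,(400,400)),cv2.resize(b,(400,400))]));st()
E
```

```text
{'clock': 9.35, 'tool_pos': [0.49, 0.0918, 0.1581], 'orientation': [-134.5692, -0.1591, -179.7673], 'joint_pos': [52.8226, 23.8206, -30.3098, 26.3485, -76.3247, -158.3664], 'force': [0.7922, 0.2712, -0.2074], 'opening': 0.0436, 'gripper_force': 0.0}
```

View pics/w5b.png

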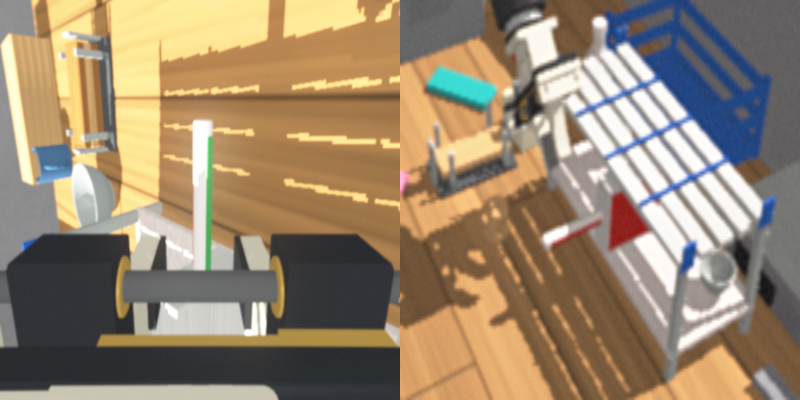

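Call:
step_arm([
  [0.5,[0,-15,-14],[0,0,0]],
  [0.5,[0,-30,-29],[0,0,0]],
  [0.5,[0,-45,-43],[0,0,0]],
  [0.5,[0,-60,-58],[0,0,0]],
  [0.5,[0,-74,-72],[0,0,0]],
])

```text
clock: 9.77
tool_pos: [0.4897, 0.0148, 0.0879]
orientation: [-135.1, 0.0, 180.0]
force: [0.2, 1.3, 0.5]
opening: 0.0442
gripper_force: 0.0
```

Call:
step_arm([
  [1,[0,0,0],[0,0,0]],
  [1,[0,0,0],[0,0,0]],
  [1,[0,0,0],[0,0,0]],
  [1,[0,0,0],[0,0,0]],
  [1,[0,0,0],[0,0,0]],
])

```text
clock: 10.18
tool_pos: [0.4904, 0.0165, 0.089]
orientation: [-135.1, 0.1, -180.0]
force: [0.6, 0.4, -1.8]
opening: 0.0168
gripper_force: 30.0
```

Call:
step_arm([
  [1,[0,0,0],[0,0,0]],
  [1,[0,0,3],[0,0,0]],
  [1,[0,0,6],[0,0,0]],
  [1,[0,0,10],[0,0,0]],
  [1,[0,0,10],[0,0,0]],
])

```text
clock: 10.6
tool_pos: [0.4901, 0.0157, 0.0992]
orientation: [-135.1, 0.0, 180.0]
force: [0.0, -0.4, -2.3]
opening: 0.017
gripper_force: 30.0
```

Call:
step_arm([
  [1,[0,1.4,-1.4],[0.105,0,0]],
  [1,[0,3.1,-2.5],[0.21,0,0]],
  [1,[0,4.8,-3.5],[0.315,0,0]],
  [1,[0,6.6,-4.3],[0.42,0,0]],
  [1,[0,8.5,-5],[0.525,0,0]],
])

```text
clock: 11.02
tool_pos: [0.4899, 0.0242, 0.0942]
orientation: [-165.4, 0.1, -180.0]
force: [0.5, -1.1, -2.8]
opening: 0.0173
gripper_force: 30.0
```

Call:
step_arm([
  [1,[0,1.9,-0.4],[0.105,0,0]],
  [1,[0,3.9,-0.6],[0.21,0,0]],
  [1,[0,5.9,-0.6],[0.315,0,0]],
  [1,[0,7.9,-0.4],[0.42,0,0]],
  [1,[0,9.8,0],[0.525,0,0]],
])

```text
clock: 11.43
tool_pos: [0.4902, 0.0348, 0.0948]
orientation: [164.5, 0.2, -179.9]
force: [-1.2, -1.1, -2.9]
opening: 0.0174
gripper_force: 30.0
```

Call:
step_arm([
  [1,[0,1.9,0.7],[0.105,0,0]],
  [1,[0,3.7,1.5],[0.21,0,0]],
  [1,[0,5.4,2.5],[0.315,0,0]],
  [1,[0,7.1,3.6],[0.42,0,0]],
  [1,[0,8.5,5],[0.525,0,0]],
])

```text
clock: 11.85
tool_pos: [0.4908, 0.0418, 0.0999]
orientation: [134.4, 0.2, 180.0]
force: [0.0, 0.4, -3.1]
opening: 0.0169
gripper_force: 30.0
```

Call:
step_arm([
  [1,[0,0,-5],[0,0,0]],
  [1,[0,0,-12],[0,0,0]],
  [1,[0,0,-19],[0,0,0]],
  [1,[0,0,-26],[0,0,0]],
  [1,[0,0,-32],[0,0,0]],
])

```text
clock: 12.27
tool_pos: [0.4895, 0.0433, 0.0663]
orientation: [134.8, 0.0, -179.9]
force: [0.2, 0.7, -2.5]
opening: 0.0172
gripper_force: 30.0
```

Call:
step_arm([
  [1,[0,0,-2],[0,0,0]],
  [1,[0,0,-4],[0,0,0]],
  [1,[0,0,-6],[0,0,0]],
  [1,[0,0,-8],[0,0,0]],
  [1,[0,0,-8],[0,0,0]],
])

```text
clock: 12.68
tool_pos: [0.49, 0.0426, 0.0587]
orientation: [134.7, 0.0, -180.0]
force: [-1.2, 0.6, -0.3]
opening: 0.0175
gripper_force: 30.0
```

Call:
step_arm([
  [1,[0,0,-1],[0,0,0]],
  [1,[0,0,-1],[0,0,0]],
  [0.5,[0,0,-1],[0,0,0]],
  [0.5,[0,0,-1],[0,0,0]],
  [0.5,[0,0,-1],[0,0,0]],
])

```text
clock: 13.1
tool_pos: [0.4901, 0.0419, 0.0576]
orientation: [134.8, 0.0, 180.0]
force: [-0.8, -0.6, -1.0]
opening: 0.0318
gripper_force: 0.0
```

Call:
step_arm([
  [0.5,[0,-14,14],[0,0,0]],
  [0.5,[0,-28,28],[0,0,0]],
  [0.5,[0,-42,42],[0,0,0]],
  [0.5,[0,-58,58],[0,0,0]],
  [0.5,[0,-73,73],[0,0,0]],
])

```text
clock: 13.52
tool_pos: [0.4898, -0.0317, 0.1313]
orientation: [134.8, -0.0, 180.0]
force: [-0.2, -1.1, -0.9]
opening: 0.0435
gripper_force: 0.0
```

Call:
step_arm([
  [0.3,[-4,0,30],[-0.1,0,0]],
  [0,[-8,-10,60],[-0.2,0,0]],
  [0,[-12,-30,90],[-0.3,0,0]],
  [0,[-16,-50,120],[-0.4,0,0]],
  [0,[-20,-70,150],[-0.5,0,0]],
])

```text
clock: 13.93
tool_pos: [0.4701, -0.1021, 0.2834]
orientation: [163.7, 0.2, 179.9]
force: [0.4, 0.6, -0.1]
opening: 0.0717
gripper_force: 0.0
```

Call:
step_arm([
  [0,[-6,-30,30],[-0.1,0,0]],
  [0,[-12,-60,60],[-0.2,0,0]],
  [0,[-18,-90,90],[-0.283,0,0]],
  [0,[-24,-115,115],[-0.283,0,0]],
  [0,[-30,-140,120],[-0.283,0,0]],
])

```text
clock: 14.35
tool_pos: [0.4403, -0.2417, 0.4061]
orientation: [179.8, 0.4, -179.8]
force: [0.9, -0.2, 0.6]
opening: 0.0875
gripper_force: 0.0
```

```bash
python3 - <<'E'
from h import *
snap('wrist','w6');snap('side','d6');a=cv2.imread('pics/w6.png');b=cv2.imread('pics/d6.png')[120:320,180:380]
cv2.imwrite('pics/w6b.png',np.hstack([cv2.resize(a,(480,400),interpolation=cv2.INTER_CUBIC),cv2.resize(b,(320,400),interpolation=cv2.INTER_CUBIC)]));st()
E
```

```text
{'clock': 14.45, 'tool_pos': [0.4396, -0.2429, 0.4026], 'orientation': [179.6752, 0.1851, 179.8956], 'joint_pos': [-6.7513, 0.0897, -2.2162, -0.3444, -87.5479, -83.3383], 'force': [0.0376, -0.0032, -0.9843], 'opening': 0.0881, 'gripper_force': 0.0}
```

View pics/w6b.png

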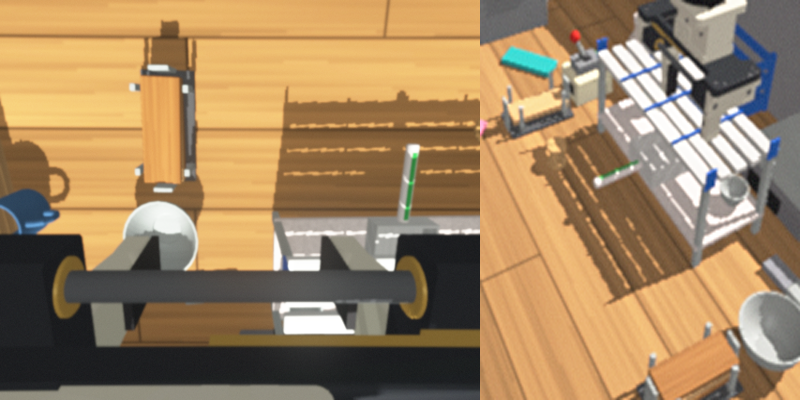

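```bash
cat >> h.py <<'E'
def board(f,seed,zs=(.034,.048,.062),tol=(4,45,45),kk=3):
    i=cv2.medianBlur(cv2.imread(f'pics/{f}.png'),3);h=cv2.cvtColor(i,cv2.COLOR_BGR2HSV)
    x,y=map(int,seed);c=np.median(h[y-3:y+4,x-3:x+4].reshape(-1,3),0)
    m=cv2.inRange(h,c-np.array(tol),c+np.array(tol)); m=cv2.morphologyEx(m,cv2.MORPH_OPEN,np.ones((kk,kk)))
    n,l=cv2.connectedComponents(m); m=(l==l[y,x]).astype(np.uint8)
    ct=max(cv2.findContours(m,0,2)[0],key=cv2.contourArea); ct=cv2.convexHull(ct)[:,0]
    print('hsv',c,'bbox',cv2.boundingRect(ct))
    for z in zs:
        P=np.array([onz(f,p,z)[:2] for p in ct],np.float32); r=cv2.minAreaRect(P); b=cv2.boxPoints(r)
        e=b[1]-b[0],b[2]-b[1]; L=max(e,key=np.linalg.norm); a=np.degrees(np.arctan2(L[1],L[0])); a=(a+90)%180-90
        print(z,'c',np.round(r[0],4),'size',np.round(sorted(r[1]),4),'yaw',round(a,2))
E
python3 - <<'E'
from h import *
board('w6',(173,120)); board('w1',(373,110))
h=cv2.cvtColor(cv2.imread('pics/w6.png'),cv2.COLOR_BGR2HSV);print(h[120,125],h[120,230],h[120,173])
E
```

```text
hsv [ 17. 151. 237.] bbox (0, 36, 192, 163)
0.034 c [ 0.4126 -0.4823] size [0.2454 0.288 ] yaw -89.93
0.048 c [ 0.4114 -0.476 ] size [0.2389 0.2804] yaw -89.93
0.062 c [ 0.4102 -0.4696] size [0.2324 0.2728] yaw -89.93
hsv [ 20. 111. 242.] bbox (352, 68, 49, 99)
0.034 c [0.4326 0.3521] size [0.0589 0.1483] yaw -1.63
0.048 c [0.4317 0.3472] size [0.0573 0.1443] yaw -1.63
0.062 c [0.4308 0.3423] size [0.0557 0.1403] yaw -1.63
[ 20 130 244] [ 18 131 240] [ 17 150 238]
```

```bash
python3 - <<'E'
from h import *
for s in (10,13,16): board('w6',(173,120),tol=(3,s,60),kk=5)
E
```

```text
hsv [ 17. 151. 237.] bbox (10, 73, 183, 103)
0.034 c [ 0.4163 -0.4803] size [0.1569 0.2814] yaw 89.05
0.048 c [ 0.415 -0.474] size [0.1527 0.2739] yaw 89.05
0.062 c [ 0.4137 -0.4677] size [0.1486 0.2665] yaw 89.05
hsv [ 17. 151. 237.] bbox (10, 73, 183, 116)
0.034 c [ 0.4417 -0.4659] size [0.1651 0.2952] yaw -75.9
0.048 c [ 0.4397 -0.46  ] size [0.1607 0.2874] yaw -75.9
0.062 c [ 0.4377 -0.454 ] size [0.1564 0.2796] yaw -75.9
hsv [ 17. 151. 237.] bbox (10, 73, 183, 134)
0.034 c [ 0.4554 -0.4572] size [0.1842 0.2958] yaw -71.77
0.048 c [ 0.4531 -0.4515] size [0.1794 0.2879] yaw -71.77
0.062 c [ 0.4507 -0.4458] size [0.1745 0.2801] yaw -71.77
```

```bash
python3 - <<'E'
from h import *
i=cv2.imread('pics/w6.png');h=cv2.cvtColor(i,cv2.COLOR_BGR2HSV)
for y in(85,120,160): print(y,[tuple(map(int,h[y,x,1:])) for x in range(142,204,2)])
for x in(160,172,185): print(x,[(y,int(h[y,x,1]),int(h[y,x,2])) for y in list(range(60,80,2))+list(range(168,186,2))])
E
```

```text
85 [(4, 233), (13, 162), (14, 109), (48, 122), (142, 217), (154, 232), (154, 230), (153, 233), (155, 228), (158, 226), (156, 230), (152, 237), (151, 234), (155, 228), (154, 230), (156, 231), (153, 232), (157, 233), (157, 231), (153, 235), (150, 239), (151, 235), (157, 227), (157, 219), (157, 198), (143, 128), (30, 172), (4, 238), (4, 241), (9, 189), (19, 109)]
120 [(131, 243), (132, 243), (128, 243), (131, 243), (133, 242), (148, 238), (157, 231), (155, 228), (156, 231), (157, 231), (157, 229), (153, 235), (151, 238), (153, 232), (154, 232), (152, 236), (152, 237), (150, 239), (153, 238), (152, 235), (150, 239), (152, 237), (152, 233), (157, 226), (156, 214), (157, 146), (136, 120), (107, 93), (35, 80), (16, 112), (10, 131)]
160 [(138, 233), (126, 225), (90, 186), (40, 134), (14, 111), (70, 134), (152, 222), (154, 228), (154, 229), (157, 228), (153, 235), (152, 233), (153, 233), (150, 236), (153, 234), (150, 237), (147, 241), (148, 242), (148, 239), (151, 233), (150, 235), (148, 240), (151, 236), (153, 231), (157, 223), (157, 171), (132, 133), (130, 122), (60, 107), (16, 115), (22, 1
[... 221 characters left out ...]
 221), (176, 144, 142), (178, 141, 128), (180, 145, 127), (182, 143, 128), (184, 141, 127)]
172 [(60, 136, 129), (62, 21, 183), (64, 4, 242), (66, 4, 236), (68, 7, 141), (70, 10, 78), (72, 98, 102), (74, 156, 214), (76, 155, 231), (78, 157, 231), (168, 150, 236), (170, 150, 236), (172, 152, 235), (174, 147, 182), (176, 44, 116), (178, 17, 117), (180, 8, 186), (182, 4, 241), (184, 32, 192)]
185 [(60, 145, 128), (62, 142, 126), (64, 116, 125), (66, 29, 106), (68, 8, 102), (70, 12, 82), (72, 50, 82), (74, 156, 180), (76, 155, 228), (78, 154, 229), (168, 151, 238), (170, 150, 238), (172, 149, 239), (174, 148, 237), (176, 109, 178), (178, 20, 113), (180, 41, 119), (182, 81, 138), (184, 119, 133)]
```

```bash
python3 - <<'E'
from h import *
for z in(.048,.062,.076):
    L=[onz('w6',p,z)[:2] for p in((149.5,85),(151.3,120),(153,160))];R=[onz('w6',p,z)[:2] for p in((190.3,85),(191,120),(191.5,160))]
    T=[onz('w6',p,z)[:2] for p in((160,72.7),(172,73),(185,73.2))];B=[onz('w6',p,z)[:2] for p in((160,175.5),(172,174.5),(185,176.2))]
    print(z,'L',np.round(L,4).tolist(),'R',np.round(R,4).tolist(),'T',np.round(T,4)[:,0],'B',np.round(B,4)[:,0])
E
```

```text
0.048 L [[0.3571, -0.3957], [0.4074, -0.3973], [0.4686, -0.3999]] R [[0.3568, -0.336], [0.4072, -0.3376], [0.4684, -0.3399]] T [0.34   0.3403 0.3405] B [0.4934 0.4918 0.4945]
0.062 L [[0.3573, -0.3915], [0.4063, -0.3931], [0.4658, -0.3956]] R [[0.3571, -0.3334], [0.4061, -0.335], [0.4657, -0.3373]] T [0.3407 0.341  0.3412] B [0.49   0.4884 0.491 ]
0.076 L [[0.3576, -0.3873], [0.4052, -0.3889], [0.4631, -0.3913]] R [[0.3574, -0.3309], [0.405, -0.3324], [0.4629, -0.3346]] T [0.3415 0.3418 0.3419] B [0.4866 0.485  0.4876]
```

Call:
step_arm([
  [0,[-4,-25,-34],[0,0,0]],
  [0,[-8,-50,-68],[0,0,0]],
  [0,[-12,-75,-102],[0,0,0]],
  [0,[-16,-100,-136],[0,0,0]],
  [0,[-20,-120,-170],[0,0,0]],
])

```text
clock: 14.87
tool_pos: [0.4195, -0.3614, 0.2299]
orientation: [179.6, 0.0, 180.0]
force: [1.4, 0.3, 0.2]
opening: 0.0877
gripper_force: 0.0
```

```bash
python3 - <<'E'
from h import *
snap('wrist','w7');st()
i=cv2.imread('pics/w7.png');h=cv2.cvtColor(i,cv2.COLOR_BGR2HSV)
P=proj('w7',[[.345,-.395,.055],[.345,-.337,.055],[.49,-.395,.055],[.49,-.337,.055]]);print(P.round())
cv2.imwrite('pics/w7b.png',cv2.resize(i[:230,120:400],(800,657))[:600])
E
```

```text
{'clock': 14.9167, 'tool_pos': [0.416, -0.3614, 0.2215], 'orientation': [179.2706, -0.4997, 179.8468], 'joint_pos': [-20.9795, 9.642, -14.6466, -0.5499, -66.4388, -68.9539], 'force': [-2.0865, -0.9422, -7.2759], 'opening': 0.0876, 'gripper_force': 0.0}
[[219.  92.]
 [279.  92.]
 [223. 233.]
 [277. 233.]]
```

View pics/w7b.png

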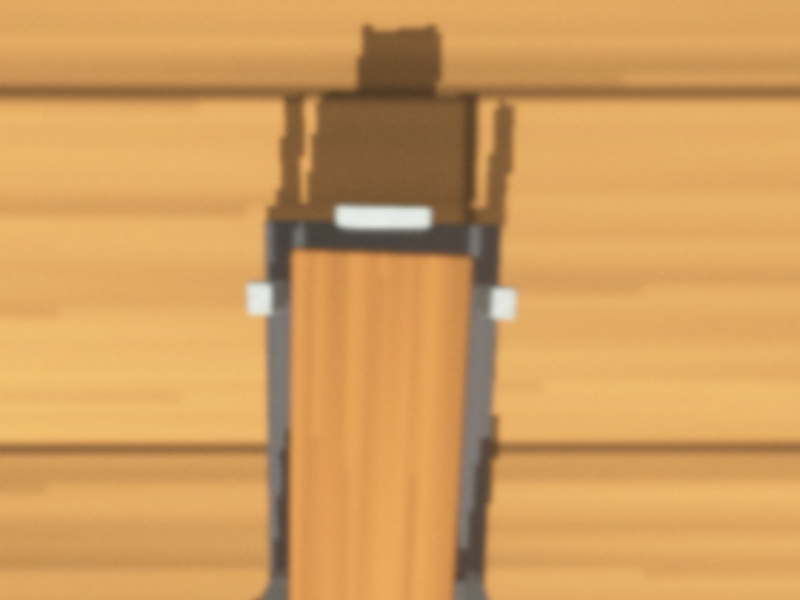

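```bash
python3 - <<'E'
from h import *
for z in(.048,.062,.076):
    a,b=onz('w7',(221.3,87.5),z),onz('w7',(285.4,89.3),z); c,d=onz('w7',(221.3,205),z),onz('w7',(279.5,205),z);print(z,a[:2].round(4),b[:2].round(4),np.linalg.norm(a-b).round(4),np.linalg.norm(c-d).round(4))
    # post tops, z=.07: known spacing
a,b=onz('w7',(120+260/2.857,300/2.857),.07),onz('w7',(120+504/2.857,304/2.857),.07);print(a,b,np.linalg.norm(a-b))
E
```

```text
0.048 [ 0.3403 -0.3929] [ 0.342  -0.3307] 0.0622 0.0622
0.062 [ 0.3406 -0.3917] [ 0.3422 -0.332 ] 0.0597 0.0596
0.076 [ 0.3409 -0.3904] [ 0.3425 -0.3333] 0.0571 0.0571
[ 0.35612909 -0.4008621   0.07      ] [ 0.35745703 -0.3222556   0.07      ] 0.07861771356797505
```

Call:
step_arm([
  [0.1,[0,0,-20],[0,0,-0.035]],
  [0.1,[-2,-2,-50],[0,0,-0.035]],
  [0.1,[-4,-2,-80],[0,0,-0.035]],
  [0.1,[-4,-2,-100],[0,0,-0.035]],
  [0.1,[-4,-2,-100],[0,0,-0.035]],
])

```text
clock: 15.33
tool_pos: [0.413, -0.3606, 0.1266]
orientation: [179.4, -0.4, 177.9]
force: [-0.7, 0.7, -0.3]
opening: 0.079
gripper_force: 0.0
```

Call:
step_arm([
  [0.1,[0,0,-15],[0,0,0]],
  [0.1,[0,0,-30],[0,0,0]],
  [0.1,[0,0,-45],[0,0,0]],
  [0.1,[0,0,-55],[0,0,0]],
  [0.1,[0,0,-55],[0,0,0]],
])

```text
clock: 15.75
tool_pos: [0.4153, -0.3618, 0.0752]
orientation: [179.5, -0.1, 178.0]
force: [-0.1, 0.1, 0.7]
opening: 0.079
gripper_force: 0.0
```

```bash
python3 -c "
from h import *
st()"
```

```text
{'clock': 15.75, 'tool_pos': [0.4153, -0.3618, 0.0752], 'orientation': [179.5383, -0.1278, 177.9695], 'joint_pos': [-20.9741, 17.6606, -25.5703, -0.54, -47.0412, -70.6879], 'force': [-0.0955, 0.1378, 0.7291], 'opening': 0.079, 'gripper_force': 0.0}
```

Call:
step_arm([
  [0.1,[0,-1,-8],[-0.008,0,0]],
  [0.1,[0,-2,-16],[-0.008,0,0]],
  [0.1,[0,-2,-23],[-0.008,0,0]],
  [0.1,[0,-2,-23],[-0.008,0,0]],
  [0.1,[0,-2,-23],[-0.008,0,0]],
])

```text
clock: 16.17
tool_pos: [0.4159, -0.3643, 0.0533]
orientation: [-180.0, -0.0, 178.0]
force: [0.2, 0.1, -0.1]
opening: 0.0787
gripper_force: 0.0
```

Call:
step_arm([
  [1,[0,0,0],[0,0,0]],
  [1,[0,0,0],[0,0,0]],
  [1,[0,0,0],[0,0,0]],
  [1,[0,0,0],[0,0,0]],
  [1,[0,0,0],[0,0,0]],
])

```text
clock: 16.58
tool_pos: [0.4161, -0.3644, 0.0537]
orientation: [-179.9, 0.0, 178.0]
force: [-0.2, 0.7, 2.2]
opening: 0.0595
gripper_force: 30.0
```

Call:
step_arm([
  [1,[0,0,3],[0,0,0]],
  [1,[0,0,8],[0,0,0]],
  [1,[0,0,15],[0,0,0]],
  [1,[0,0,25],[0,0,0]],
  [1,[0,0,35],[0,0,0]],
])

```text
clock: 17.0
tool_pos: [0.416, -0.3644, 0.0894]
orientation: [-179.9, 0.0, 178.0]
force: [1.3, -0.5, -0.5]
opening: 0.0593
gripper_force: 30.0
```

Call:
step_arm([
  [1,[0,0,30],[0,0,0]],
  [1,[0,0,60],[0,0,0]],
  [1,[0,0,90],[0,0,0]],
  [1,[0,0,120],[0,0,0]],
  [1,[0,0,150],[0,0,0]],
])

```text
clock: 17.42
tool_pos: [0.4156, -0.3642, 0.2412]
orientation: [-179.9, 0.1, 178.0]
force: [0.8, -1.2, -2.4]
opening: 0.0598
gripper_force: 30.0
```

```bash
python3 -c "
from h import *
snap('wrist','w8');snap('side','d8');a=cv2.imread('pics/w8.png');b=cv2.imread('pics/d8.png')[120:350,200:400]
cv2.imwrite('pics/w8b.png',np.hstack([cv2.resize(a,(400,400)),cv2.resize(b,(400,400))]));st()"
```

```text
{'clock': 17.5167, 'tool_pos': [0.4182, -0.3659, 0.2452], 'orientation': [-179.6531, 0.5338, 178.0285], 'joint_pos': [-20.8857, 8.2327, -13.4775, 0.1677, -67.6725, -71.1502], 'force': [-0.7776, -0.5682, -0.5909], 'opening': 0.0596, 'gripper_force': 29.999}
```

View pics/w8b.png

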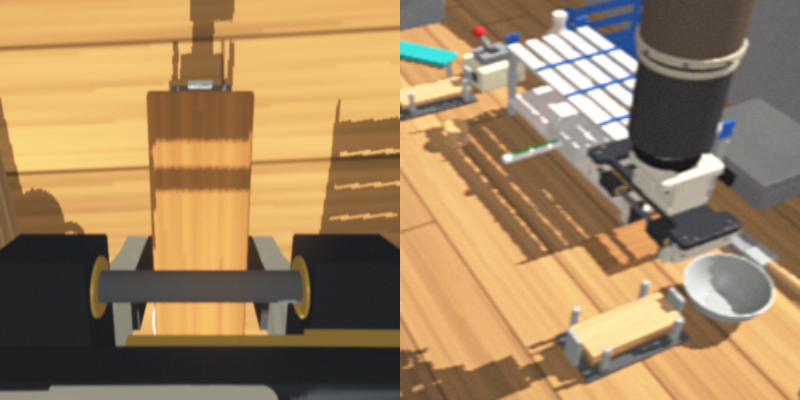

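Call:
step_arm([
  [1,[0,10,25],[0,0,0]],
  [1,[10,30,50],[0,0,0.01]],
  [1,[30,50,60],[0,0,0.02]],
  [1,[55,75,60],[0,0,0.03]],
  [1,[80,100,60],[0,0,0.05]],
])

```text
clock: 17.93
tool_pos: [0.4965, -0.2635, 0.3003]
orientation: [-179.9, 0.2, -179.2]
force: [1.0, -0.6, -2.4]
opening: 0.0596
gripper_force: 30.0
```

Call:
step_arm([
  [1,[30,28,0],[0,0,0]],
  [1,[60,57,0],[0,0,0]],
  [1,[95,90,0],[0,0,0]],
  [1,[125,120,0],[0,0,0]],
  [1,[144,143,0],[0,0,0]],
])

```text
clock: 18.35
tool_pos: [0.6412, -0.1195, 0.2985]
orientation: [-179.9, 0.0, -179.1]
force: [0.9, -0.9, -0.4]
opening: 0.0593
gripper_force: 30.0
```

Call:
step_arm([
  [1,[0,0,0],[0,0,0]],
  [1,[0,0,-15],[0,0,0]],
  [1,[0,0,-35],[0,0,0]],
  [1,[0,0,-55],[0,0,0]],
  [1,[0,0,-70],[0,0,0]],
])

```text
clock: 18.77
tool_pos: [0.6391, -0.121, 0.2269]
orientation: [-180.0, -0.1, -179.1]
force: [-0.3, -0.4, -1.3]
opening: 0.0597
gripper_force: 30.0
```

Call:
step_arm([
  [1,[0,0,0],[0,0,0]],
  [1,[0,0,0],[0,0,0]],
  [1,[0,0,0],[0,0,0]],
  [1,[0,0,0],[0,0,0]],
  [1,[0,0,0],[0,0,0]],
])

```text
clock: 19.18
tool_pos: [0.6405, -0.1214, 0.2297]
orientation: [-179.9, 0.1, -179.2]
force: [-0.4, -0.1, -0.6]
opening: 0.0597
gripper_force: 30.0
```

Call:
step_arm([
  [1,[0,0,-10],[0,0,0]],
  [1,[0,0,-20],[0,0,0]],
  [1,[0,0,-28],[0,0,0]],
  [1,[0,0,-33],[0,0,0]],
  [1,[0,0,-33],[0,0,0]],
])

```text
clock: 19.6
tool_pos: [0.6394, -0.1214, 0.1942]
orientation: [-179.9, -0.1, -179.1]
force: [-0.7, -0.2, -0.7]
opening: 0.0592
gripper_force: 30.0
```

Call:
step_arm([
  [1,[0,0,-1],[0,0,0]],
  [0.2,[0,0,-1],[0,0,0]],
  [0.2,[0,0,-1],[0,0,0]],
  [0.2,[0,0,-1],[0,0,0]],
  [0.2,[0,0,-1],[0,0,0]],
])

```text
clock: 20.02
tool_pos: [0.6401, -0.1214, 0.1944]
orientation: [-179.9, 0.0, -179.2]
force: [0.0, 0.5, 0.1]
opening: 0.07
gripper_force: 0.0
```

Call:
step_arm([
  [0.2,[0,0,10],[0,0,0]],
  [0.2,[0,0,30],[0,0,0]],
  [0.2,[0,0,55],[0,0,0]],
  [0.2,[0,0,80],[0,0,0]],
  [0.2,[0,0,105],[0,0,0]],
])

```text
clock: 20.43
tool_pos: [0.6399, -0.1215, 0.3015]
orientation: [-179.9, 0.1, -179.1]
force: [0.9, 0.9, 0.6]
opening: 0.07
gripper_force: 0.0
```

Call:
step_arm([
  [0.1,[-30,-28,0],[0,0,0]],
  [0.1,[-60,-57,0],[0,0,-0.02]],
  [0.1,[-90,-85,0],[0,0,-0.05]],
  [0.1,[-120,-114,0],[0,0,-0.05]],
  [0.1,[-145,-143,0],[0,0,-0.05]],
])

```text
clock: 20.85
tool_pos: [0.4931, -0.2653, 0.3008]
orientation: [-179.9, 0.1, 178.0]
force: [0.1, -0.1, 0.2]
opening: 0.0795
gripper_force: 0.0
```

Call:
step_arm([
  [0.1,[-20,-25,-10],[0,0,0]],
  [0.1,[-40,-50,-35],[0,0,0]],
  [0.1,[-60,-75,-70],[0,0,0]],
  [0.1,[-80,-100,-105],[0,0,0]],
  [0.1,[-80,-100,-140],[0,0,0]],
])

```text
clock: 21.27
tool_pos: [0.4144, -0.367, 0.1637]
orientation: [-179.8, 0.3, 177.9]
force: [1.8, -0.4, -0.7]
opening: 0.0789
gripper_force: 0.0
```

Call:
step_arm([
  [0.1,[0,0,0],[0,0,0]],
  [0.1,[0,0,-20],[0,0,0]],
  [0.1,[0,0,-40],[0,0,0]],
  [0.1,[0,0,-60],[0,0,0]],
  [0.1,[0,0,-60],[0,0,0]],
])

```text
clock: 21.68
tool_pos: [0.4145, -0.3631, 0.1002]
orientation: [180.0, -0.2, 178.0]
force: [-1.6, 1.0, -0.1]
opening: 0.0791
gripper_force: 0.0
```

Call:
step_arm([
  [0.1,[0,0,-15],[0,0,0]],
  [0.1,[0,0,-30],[0,0,0]],
  [0.1,[0,0,-45],[0,0,0]],
  [0.1,[0,0,-60],[0,0,0]],
  [0.1,[0,0,-60],[0,0,0]],
])

```text
clock: 22.1
tool_pos: [0.4154, -0.3636, 0.0416]
orientation: [-180.0, -0.1, 178.0]
force: [-0.9, 1.3, -0.6]
opening: 0.079
gripper_force: 0.0
```

Call:
step_arm([
  [1,[0,0,0],[0,0,0]],
  [1,[0,0,0],[0,0,0]],
  [1,[0,0,0],[0,0,0]],
  [1,[0,0,0],[0,0,0]],
  [1,[0,0,0],[0,0,0]],
])

```text
clock: 22.52
tool_pos: [0.4162, -0.3644, 0.0433]
orientation: [-179.9, 0.1, 178.0]
force: [-0.3, 2.8, 6.7]
opening: 0.0595
gripper_force: 30.0
```

Call:
step_arm([
  [1,[0,0,3],[0,0,0]],
  [1,[0,0,8],[0,0,0]],
  [1,[0,0,15],[0,0,0]],
  [1,[0,0,25],[0,0,0]],
  [1,[0,0,50],[0,0,0]],
])

```text
clock: 22.93
tool_pos: [0.4135, -0.3631, 0.0905]
orientation: [179.9, -0.2, 177.9]
force: [0.1, 0.1, -1.8]
opening: 0.0593
gripper_force: 30.0
```

Call:
step_arm([
  [1,[0,0,35],[0,0,0]],
  [1,[0,0,70],[0,0,0]],
  [1,[0,0,110],[0,0,0]],
  [1,[0,0,140],[0,0,0]],
  [1,[0,0,150],[0,0,0]],
])

```text
clock: 23.35
tool_pos: [0.4168, -0.3653, 0.2486]
orientation: [-179.7, 0.4, 178.0]
force: [0.4, -0.2, -0.2]
opening: 0.0596
gripper_force: 30.0
```

Call:
step_arm([
  [1,[10,25,20],[0,0,0]],
  [1,[25,50,40],[0,0,0.01]],
  [1,[45,80,60],[0,0,0.02]],
  [1,[65,110,60],[0,0,0.03]],
  [1,[80,140,60],[0,0,0.05]],
])

```text
clock: 23.77
tool_pos: [0.4964, -0.2227, 0.3037]
orientation: [-179.9, 0.2, -179.2]
force: [0.2, -0.4, -1.5]
opening: 0.0593
gripper_force: 30.0
```

Call:
step_arm([
  [1,[25,33,0],[0,0,0]],
  [1,[48,66,0],[0,0,0]],
  [1,[72,100,0],[0,0,0]],
  [1,[96,134,0],[0,0,0]],
  [1,[120,166,0],[0,0,0]],
])

```text
clock: 24.18
tool_pos: [0.6156, -0.056, 0.3023]
orientation: [-180.0, 0.0, -179.1]
force: [0.4, -1.5, -1.4]
opening: 0.0594
gripper_force: 30.0
```

Call:
step_arm([
  [1,[15,25,0],[0,0,0]],
  [1,[23,37,-10],[0,0,0]],
  [1,[23,37,-35],[0,0,0]],
  [1,[23,37,-60],[0,0,0]],
  [1,[23,37,-75],[0,0,0]],
])

```text
clock: 24.6
tool_pos: [0.6366, -0.0207, 0.2237]
orientation: [-180.0, -0.2, -179.1]
force: [-0.2, -0.7, -1.7]
opening: 0.0591
gripper_force: 30.0
```

Call:
step_arm([
  [1,[0,0,0],[0,0,0]],
  [1,[0,0,-5],[0,0,0]],
  [1,[0,0,-10],[0,0,0]],
  [1,[0,0,-15],[0,0,0]],
  [1,[0,0,-20],[0,0,0]],
])

```text
clock: 25.02
tool_pos: [0.6386, -0.0211, 0.2074]
orientation: [-180.0, 0.1, -179.2]
force: [0.2, -0.7, -0.4]
opening: 0.0597
gripper_force: 30.0
```

Call:
step_arm([
  [1,[0,0,0],[0,0,0]],
  [1,[0,0,0],[0,0,0]],
  [1,[0,0,0],[0,0,0]],
  [1,[0,0,0],[0,0,0]],
  [1,[0,0,0],[0,0,0]],
])

```text
clock: 25.43
tool_pos: [0.6384, -0.021, 0.2072]
orientation: [-179.9, 0.0, -179.1]
force: [0.5, 0.5, -1.3]
opening: 0.0592
gripper_force: 30.0
```

Call:
step_arm([
  [1,[0,0,-3],[0,0,0]],
  [1,[0,0,-6],[0,0,0]],
  [1,[0,0,-9],[0,0,0]],
  [1,[0,0,-10],[0,0,0]],
  [1,[0,0,-10],[0,0,0]],
])

```text
clock: 25.85
tool_pos: [0.6382, -0.021, 0.1973]
orientation: [-179.9, 0.0, -179.1]
force: [-2.3, 1.2, 3.0]
opening: 0.0592
gripper_force: 30.0
```

Call:
step_arm([
  [0.2,[0,0,-1],[0,0,0]],
  [0.2,[0,0,-1],[0,0,0]],
  [0.2,[0,0,-1],[0,0,0]],
  [0.2,[0,0,-1],[0,0,0]],
  [0.2,[0,0,-1],[0,0,0]],
])

```text
clock: 26.27
tool_pos: [0.6382, -0.021, 0.1956]
orientation: [-179.9, 0.0, -179.2]
force: [-0.9, 0.5, -0.5]
opening: 0.07
gripper_force: 0.0
```

Call:
step_arm([
  [0.2,[0,0,10],[0,0,0]],
  [0.2,[0,0,30],[0,0,0]],
  [0.2,[0,0,55],[0,0,0]],
  [0.2,[0,0,80],[0,0,0]],
  [0.2,[0,0,105],[0,0,0]],
])

```text
clock: 26.68
tool_pos: [0.6382, -0.0211, 0.3028]
orientation: [-179.9, 0.0, -179.1]
force: [-0.2, 0.1, 0.4]
opening: 0.0701
gripper_force: 0.0
```

Call:
step_arm([
  [0.1,[-24,-33,0],[0,0,0]],
  [0.1,[-48,-66,0],[0,0,-0.02]],
  [0.1,[-72,-100,0],[0,0,-0.05]],
  [0.1,[-96,-134,0],[0,0,-0.05]],
  [0.1,[-120,-166,0],[0,0,-0.05]],
])

```text
clock: 27.1
tool_pos: [0.5169, -0.1884, 0.3019]
orientation: [-179.9, 0.1, 178.0]
force: [-0.0, -0.7, 0.1]
opening: 0.079
gripper_force: 0.0
```

Call:
step_arm([
  [0.1,[-20,-35,0],[0,0,0]],
  [0.1,[-40,-70,0],[0,0,0]],
  [0.1,[-60,-105,-20],[0,0,0]],
  [0.1,[-80,-140,-50],[0,0,0]],
  [0.1,[-103,-177,-75],[0,0,0]],
])

```text
clock: 27.52
tool_pos: [0.4236, -0.3505, 0.2368]
orientation: [-179.9, 0.2, 178.0]
force: [0.6, 0.4, 0.1]
opening: 0.0786
gripper_force: 0.0
```

Call:
step_arm([
  [0.1,[0,0,-25],[0,0,0]],
  [0.1,[0,0,-50],[0,0,0]],
  [0.1,[0,0,-75],[0,0,0]],
  [0.1,[0,0,-100],[0,0,0]],
  [0.1,[0,0,-115],[0,0,0]],
])

```text
clock: 27.93
tool_pos: [0.4234, -0.3489, 0.1196]
orientation: [-180.0, -0.1, 177.9]
force: [-0.6, 0.4, 0.2]
opening: 0.079
gripper_force: 0.0
```

```bash
python3 -c "
from h import *
snap('side','d9');snap('wrist','w9');st()
board('w9',proj('w9',[[.39,-.363,.034]])[0],zs=(.034,))
P=proj('d9',[[.64,-.12,.202],[.6387,-.0205,.202]]);print(P)
for p in P:
  print(cv2.imread('pics/d9.png')[int(p[1]),int(p[0])])
"
```

```text
{'clock': 28.0333, 'tool_pos': [0.4229, -0.3486, 0.1193], 'orientation': [179.9584, -0.2226, 177.9518], 'joint_pos': [-18.9916, 14.3047, -23.5466, 0.0316, -52.3737, -73.076], 'force': [0.473, -0.2326, 0.3448], 'opening': 0.0791, 'gripper_force': 0.0}
hsv [ 16. 156. 230.] bbox (188, 84, 86, 175)
0.034 c [ 0.4083 -0.3639] size [0.0584 0.1324] yaw -0.32
[[331.78473208 189.17043979]
 [313.31652618 172.70618599]]
[62 72 85]
[112 156 201]
```

Call:
step_arm([
  [0.1,[-8,-15,0],[0,0,0]],
  [0.1,[-8,-15,-20],[0,0,0]],
  [0.1,[-8,-15,-40],[0,0,0]],
  [0.1,[-8,-15,-60],[0,0,0]],
  [0.1,[-8,-15,-75],[0,0,0]],
])

```text
clock: 28.45
tool_pos: [0.4172, -0.3646, 0.0469]
orientation: [-179.9, 0.1, 178.0]
force: [-0.4, 0.1, -0.6]
opening: 0.0787
gripper_force: 0.0
```

Call:
step_arm([
  [0.1,[0,0,-5],[0,0,0]],
  [0.1,[0,0,-10],[0,0,0]],
  [0.1,[0,0,-16],[0,0,0]],
  [0.1,[0,0,-16],[0,0,0]],
  [0.1,[0,0,-16],[0,0,0]],
])

```text
clock: 28.87
tool_pos: [0.4168, -0.3643, 0.031]
orientation: [-179.9, 0.1, 178.0]
force: [-0.5, -0.8, 0.2]
opening: 0.0788
gripper_force: 0.0
```

Call:
step_arm([
  [1,[0,0,0],[0,0,0]],
  [1,[0,0,0],[0,0,0]],
  [1,[0,0,0],[0,0,0]],
  [1,[0,0,0],[0,0,0]],
  [1,[0,0,0],[0,0,0]],
])

```text
clock: 29.28
tool_pos: [0.4166, -0.3642, 0.0307]
orientation: [-179.9, 0.0, 178.0]
force: [-0.5, 0.7, 2.2]
opening: 0.0591
gripper_force: 29.9
```

Call:
step_arm([
  [1,[0,0,3],[0,0,0]],
  [1,[0,0,8],[0,0,0]],
  [1,[0,0,15],[0,0,0]],
  [1,[0,0,25],[0,0,0]],
  [1,[0,0,50],[0,0,0]],
])

```text
clock: 29.7
tool_pos: [0.4147, -0.3632, 0.079]
orientation: [179.9, -0.2, 177.9]
force: [-0.1, 0.1, -1.9]
opening: 0.0591
gripper_force: 29.9
```

Call:
step_arm([
  [1,[0,0,35],[0,0,0]],
  [1,[0,0,70],[0,0,0]],
  [1,[0,0,110],[0,0,0]],
  [1,[0,0,145],[0,0,0]],
  [1,[0,0,170],[0,0,0]],
])

```text
clock: 30.12
tool_pos: [0.4168, -0.3646, 0.2554]
orientation: [-179.8, 0.3, 178.0]
force: [-0.6, -0.3, -1.3]
opening: 0.059
gripper_force: 29.9
```

Call:
step_arm([
  [1,[10,25,20],[0,0,0]],
  [1,[25,50,40],[0,0,0.01]],
  [1,[45,80,60],[0,0,0.02]],
  [1,[65,110,60],[0,0,0.03]],
  [1,[80,140,60],[0,0,0.05]],
])

```text
clock: 30.53
tool_pos: [0.4975, -0.2229, 0.313]
orientation: [-179.9, 0.3, -179.2]
force: [-0.4, 0.2, -1.7]
opening: 0.0593
gripper_force: 29.9
```

Call:
step_arm([
  [1,[15,31,0],[0,0,0]],
  [1,[30,62,0],[0,0,0]],
  [1,[45,93,0],[0,0,0]],
  [1,[58,124,0],[0,0,0]],
  [1,[70,151,0],[0,0,0]],
])

```text
clock: 30.95
tool_pos: [0.5665, -0.0712, 0.3115]
orientation: [-180.0, 0.1, -179.1]
force: [1.6, -0.8, -0.7]
opening: 0.0591
gripper_force: 29.9
```

Call:
step_arm([
  [1,[15,31,0],[0,0,0]],
  [1,[30,62,0],[0,0,0]],
  [1,[45,93,0],[0,0,0]],
  [1,[58,124,0],[0,0,0]],
  [1,[70,151,0],[0,0,0]],
])

```text
clock: 31.37
tool_pos: [0.6365, 0.0798, 0.3113]
orientation: [-180.0, 0.1, -179.1]
force: [-0.1, -0.2, -0.5]
opening: 0.0589
gripper_force: 29.9
```

Call:
step_arm([
  [1,[0,0,0],[0,0,0]],
  [1,[0,0,-20],[0,0,0]],
  [1,[0,0,-45],[0,0,0]],
  [1,[0,0,-70],[0,0,0]],
  [1,[0,0,-90],[0,0,0]],
])

```text
clock: 31.78
tool_pos: [0.6355, 0.0778, 0.2195]
orientation: [-180.0, -0.0, -179.1]
force: [0.2, -0.3, -1.5]
opening: 0.0587
gripper_force: 29.9
```

Call:
step_arm([
  [1,[0,0,0],[0,0,0]],
  [1,[0,0,0],[0,0,0]],
  [1,[0,0,0],[0,0,0]],
  [1,[0,0,0],[0,0,0]],
  [1,[0,0,0],[0,0,0]],
])

```text
clock: 32.2
tool_pos: [0.637, 0.078, 0.2222]
orientation: [-180.0, 0.2, -179.1]
force: [0.4, 0.1, -0.5]
opening: 0.0589
gripper_force: 29.9
```

Call:
step_arm([
  [1,[0,1,-7],[0,0,0]],
  [1,[0,1,-14],[0,0,0]],
  [1,[0,1,-20],[0,0,0]],
  [1,[0,1,-23],[0,0,0]],
  [1,[0,1,-23],[0,0,0]],
])

```text
clock: 32.62
tool_pos: [0.6361, 0.0789, 0.1982]
orientation: [-179.9, 0.0, -179.1]
force: [-4.7, 0.5, 8.2]
opening: 0.0592
gripper_force: 30.0
```

Call:
step_arm([
  [0.2,[0,0,0],[0,0,0]],
  [0.2,[0,0,0],[0,0,0]],
  [0.2,[0,0,0],[0,0,0]],
  [0.2,[0,0,0],[0,0,0]],
  [0.2,[0,0,0],[0,0,0]],
])

```text
clock: 33.03
tool_pos: [0.6363, 0.0788, 0.1969]
orientation: [-179.9, -0.0, -179.2]
force: [0.5, -0.2, -0.2]
opening: 0.0699
gripper_force: 0.0
```

Call:
step_arm([
  [0.2,[0,0,10],[0,0,0]],
  [0.2,[0,0,30],[0,0,0]],
  [0.2,[0,0,55],[0,0,0]],
  [0.2,[0,0,80],[0,0,0]],
  [0.2,[0,0,105],[0,0,0]],
])

```text
clock: 33.45
tool_pos: [0.6363, 0.0787, 0.3042]
orientation: [-179.9, 0.0, -179.2]
force: [0.3, 0.8, 0.3]
opening: 0.0701
gripper_force: 0.0
```

Call:
step_arm([
  [0.1,[-20,27,0],[0,0,0]],
  [0.1,[-40,54,0],[0,0,-0.02]],
  [0.1,[-60,81,0],[0,0,-0.04]],
  [0.1,[-80,108,0],[0,0,-0.04]],
  [0.1,[-102,137,0],[0,0,-0.04]],
])

```text
clock: 33.87
tool_pos: [0.5335, 0.2166, 0.3032]
orientation: [-180.0, 0.1, 178.5]
force: [-0.8, 1.5, 0.2]
opening: 0.0787
gripper_force: 0.0
```

Call:
step_arm([
  [0.1,[-20,27,0],[0,0,0]],
  [0.1,[-40,54,0],[0,0,0]],
  [0.1,[-60,81,-20],[0,0,0]],
  [0.1,[-80,108,-40],[0,0,0]],
  [0.1,[-102,137,-65],[0,0,0]],
])

```text
clock: 34.28
tool_pos: [0.433, 0.3529, 0.24]
orientation: [179.9, 0.1, 178.6]
force: [1.0, 0.4, 0.4]
opening: 0.0787
gripper_force: 0.0
```

Call:
step_arm([
  [0.1,[0,0,-25],[0,0,0]],
  [0.1,[0,0,-50],[0,0,0]],
  [0.1,[0,0,-75],[0,0,0]],
  [0.1,[0,0,-100],[0,0,0]],
  [0.1,[0,0,-120],[0,0,0]],
])

```text
clock: 34.7
tool_pos: [0.4333, 0.3512, 0.1177]
orientation: [-179.9, 0.0, 178.6]
force: [-0.3, -0.2, -0.1]
opening: 0.079
gripper_force: 0.0
```

```bash
python3 -c "
from h import *
snap('wrist','w10');st()
board('w10',proj('w10',[[.39,.352,.034]])[0],zs=(.034,))
"
```

```text
{'clock': 34.75, 'tool_pos': [0.4319, 0.3496, 0.114], 'orientation': [-179.6957, -0.1999, 178.5175], 'joint_pos': [59.1587, 15.393, -22.8073, -0.0318, -52.1629, -150.6211], 'force': [-0.8691, -1.003, -4.1219], 'opening': 0.0788, 'gripper_force': 0.0}
hsv [ 23.  91. 252.] bbox (216, 92, 83, 167)
0.034 c [0.4225 0.3525] size [0.0578 0.1268] yaw -1.46
```

Call:
step_arm([
  [0.1,[0,1,-15],[0,0,0]],
  [0.1,[0,1,-35],[0,0,0]],
  [0.1,[0,1,-55],[0,0,0]],
  [0.1,[0,1,-75],[0,0,0]],
  [0.1,[0,1,-75],[0,0,0]],
])

```text
clock: 35.17
tool_pos: [0.4326, 0.3509, 0.0414]
orientation: [-179.7, -0.1, 178.5]
force: [-0.4, -1.7, 0.5]
opening: 0.0789
gripper_force: 0.0
```

Call:
step_arm([
  [0.1,[0,0,-5],[0,0,0]],
  [0.1,[0,0,-12],[0,0,0]],
  [0.1,[0,0,-12],[0,0,0]],
  [0.1,[0,0,-12],[0,0,0]],
  [0.1,[0,0,-12],[0,0,0]],
])

```text
clock: 35.58
tool_pos: [0.4339, 0.3527, 0.0326]
orientation: [180.0, 0.1, 178.6]
force: [0.2, -0.8, -0.1]
opening: 0.079
gripper_force: 0.0
```

Call:
step_arm([
  [1,[0,0,0],[0,0,0]],
  [1,[0,0,0],[0,0,0]],
  [1,[0,0,0],[0,0,0]],
  [1,[0,0,0],[0,0,0]],
  [1,[0,0,0],[0,0,0]],
])

```text
clock: 36.0
tool_pos: [0.4336, 0.3523, 0.0319]
orientation: [-180.0, 0.0, 178.6]
force: [-0.7, -1.0, 1.7]
opening: 0.0586
gripper_force: 30.0
```

Call:
step_arm([
  [1,[0,0,3],[0,0,0]],
  [1,[0,0,8],[0,0,0]],
  [1,[0,0,15],[0,0,0]],
  [1,[0,0,25],[0,0,0]],
  [1,[0,0,50],[0,0,0]],
])

```text
clock: 36.42
tool_pos: [0.4324, 0.3508, 0.0804]
orientation: [-179.7, -0.1, 178.5]
force: [0.4, 0.6, -2.0]
opening: 0.0584
gripper_force: 30.0
```

Call:
step_arm([
  [1,[0,0,35],[0,0,0]],
  [1,[0,0,70],[0,0,0]],
  [1,[0,0,110],[0,0,0]],
  [1,[0,0,145],[0,0,0]],
  [1,[0,0,180],[0,0,0]],
])

```text
clock: 36.83
tool_pos: [0.4333, 0.3518, 0.2651]
orientation: [180.0, 0.1, 178.6]
force: [0.2, 1.5, -1.0]
opening: 0.059
gripper_force: 30.0
```

Call:
step_arm([
  [1,[0,0,30],[0,0,0]],
  [1,[0,0,50],[0,0,0]],
  [1,[15,-15,50],[0,0,0.01]],
  [1,[35,-35,50],[0,0,0.02]],
  [1,[55,-55,50],[0,0,0.04]],
])

```text
clock: 37.25
tool_pos: [0.4886, 0.2969, 0.3136]
orientation: [179.9, 0.1, -179.0]
force: [0.9, 0.2, -1.3]
opening: 0.0587
gripper_force: 30.0
```

Call:
step_arm([
  [1,[30,-23,0],[0,0,0]],
  [1,[60,-46,0],[0,0,0]],
  [1,[90,-69,0],[0,0,0]],
  [1,[120,-92,0],[0,0,0]],
  [1,[147,-116,0],[0,0,0]],
])

```text
clock: 37.67
tool_pos: [0.6367, 0.1798, 0.3127]
orientation: [-180.0, 0.0, -179.1]
force: [0.9, 1.7, -0.8]
opening: 0.0587
gripper_force: 30.0
```

Call:
step_arm([
  [1,[0,0,0],[0,0,0]],
  [1,[0,0,-20],[0,0,0]],
  [1,[0,0,-45],[0,0,0]],
  [1,[0,0,-70],[0,0,0]],
  [1,[0,0,-90],[0,0,0]],
])

```text
clock: 38.08
tool_pos: [0.6349, 0.1808, 0.2209]
orientation: [-180.0, -0.0, -179.2]
force: [-1.1, -0.1, -0.9]
opening: 0.0585
gripper_force: 30.0
```

Call:
step_arm([
  [1,[0,0,0],[0,0,0]],
  [1,[0,0,0],[0,0,0]],
  [1,[0,0,0],[0,0,0]],
  [1,[0,0,0],[0,0,0]],
  [1,[0,0,0],[0,0,0]],
])

```text
clock: 38.5
tool_pos: [0.6362, 0.1816, 0.2236]
orientation: [180.0, 0.2, -179.1]
force: [-0.1, 0.5, -0.8]
opening: 0.0589
gripper_force: 30.0
```

Call:
step_arm([
  [1,[0,-1,-7],[0,0,0]],
  [1,[0,-1,-14],[0,0,0]],
  [1,[0,-1,-19],[0,0,0]],
  [1,[0,-1,-22],[0,0,0]],
  [1,[0,-1,-22],[0,0,0]],
])

```text
clock: 38.92
tool_pos: [0.6353, 0.1801, 0.2]
orientation: [-179.9, 0.0, -179.1]
force: [-2.7, -0.1, 4.2]
opening: 0.0589
gripper_force: 30.0
```

Call:
step_arm([
  [0.2,[0,0,0],[0,0,0]],
  [0.2,[0,0,0],[0,0,0]],
  [0.2,[0,0,0],[0,0,0]],
  [0.2,[0,0,0],[0,0,0]],
  [0.2,[0,0,0],[0,0,0]],
])

```text
clock: 39.33
tool_pos: [0.6356, 0.1803, 0.1994]
orientation: [-179.9, 0.0, -179.2]
force: [0.0, 1.0, -1.1]
opening: 0.0701
gripper_force: 0.0
```

Call:
step_arm([
  [0.2,[0,0,10],[0,0,0]],
  [0.2,[0,0,30],[0,0,0]],
  [0.2,[0,0,55],[0,0,0]],
  [0.2,[0,0,80],[0,0,0]],
  [0.2,[0,0,105],[0,0,0]],
])

```text
clock: 39.75
tool_pos: [0.6356, 0.1801, 0.3067]
orientation: [-179.9, 0.0, -179.1]
force: [0.6, -0.8, 0.1]
opening: 0.0705
gripper_force: 0.0
```

Call:
step_arm([
  [0.6,[-30,10,0],[0,0,0]],
  [1,[-60,20,0],[0,0,0]],
  [1,[-100,40,0],[0,0,0]],
  [1,[-140,60,0],[0,0,0]],
  [1,[-170,80,0],[0,0,0]],
])

```text
clock: 40.17
tool_pos: [0.4644, 0.2598, 0.3057]
orientation: [-180.0, 0.1, -179.2]
force: [-0.3, 1.5, 0.5]
opening: 0.0424
gripper_force: 0.0
```

Call:
step_arm([
  [1,[-20,10,0],[0,0,0]],
  [1,[-40,20,0],[0,0,0]],
  [1,[-60,30,0],[0,0,0]],
  [1,[-60,30,0],[0,0,0]],
  [1,[-60,30,0],[0,0,0]],
])

```text
clock: 40.58
tool_pos: [0.4054, 0.2906, 0.3059]
orientation: [180.0, 0.1, -179.0]
force: [0.3, 0.2, 0.4]
opening: 0.0091
gripper_force: 0.0
```

```bash
python3 -c "
from h import *
snap('scene','s11');snap('side','d11');snap('wrist','w11');st()
a=cv2.imread('pics/s11.png')[120:300,150:420];b=cv2.imread('pics/d11.png')[110:300,200:400]
cv2.imwrite('pics/s11b.png',np.hstack([cv2.resize(a,(480,400),interpolation=cv2.INTER_CUBIC),cv2.resize(b,(320,400),interpolation=cv2.INTER_CUBIC)]))"
```

```text
{'clock': 40.7333, 'tool_pos': [0.4065, 0.2898, 0.305], 'orientation': [-179.9491, 0.0348, -179.1709], 'joint_pos': [58.1298, 1.1802, -13.4888, 0.0587, -75.355, -147.3156], 'force': [0.7188, 1.1629, 0.5925], 'opening': 0.0009, 'gripper_force': 0.0}
```

View pics/s11b.png

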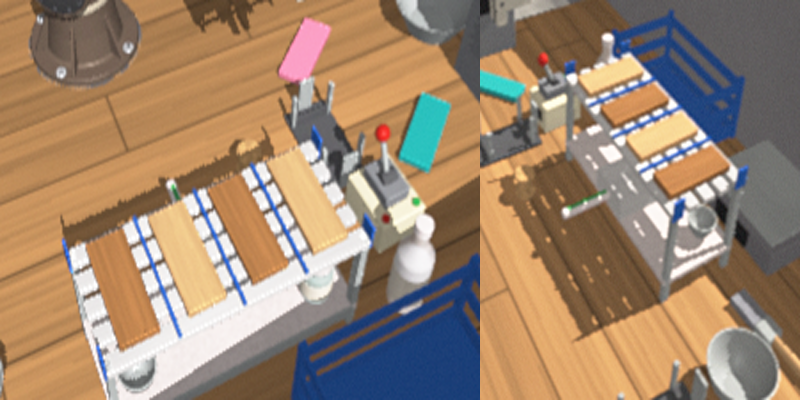

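```bash
python3 - <<'E'
from h import *
pts={}
X0=np.array([.558,.374,.149])
for f in('s11','d11','s0','d0'):
    h=cv2.cvtColor(cv2.imread(f'pics/{f}.png'),cv2.COLOR_BGR2HSV)
    m=cv2.inRange(h,(0,180,110),(6,255,255))|cv2.inRange(h,(174,180,110),(180,255,255))
    p=proj(f,[X0])[0]; n,l,s,c=cv2.connectedComponentsWithStats(m)
    k=min(range(1,n),key=lambda k:np.linalg.norm(c[k]-p)+(s[k,4]<10)*99); pts[f]=c[k]; print(f,c[k],s[k])
print(tri(('s11',pts['s11']),('d11',pts['d11'])),tri(('s0',pts['s0']),('d0',pts['d0'])))
# lever base in crop s11: (384,185) ; box top corners
def u(p): return (150+p[0]*270/480,120+p[1]*180/400)
for p in((372,160),(427,205),(347,187),(385,226)): print(onz('s11',u(p),.06).round(3))
print('lever base',onz('s11',u((384,183)),.08).round(3))
E
```

```text
s11 [364.89583333 179.16666667] [361 176   9   7  48]
d11 [238.89285714 137.53571429] [236 135   7   6  28]
s0 [364.80851064 179.14893617] [361 176   8   7  47]
d0 [238.96296296 137.44444444] [236 135   7   6  27]
[0.5544899  0.37478892 0.14888538] [0.55464274 0.37431561 0.14945349]
[0.533 0.385 0.06 ]
[0.642 0.428 0.06 ]
[0.558 0.318 0.06 ]
[0.644 0.342 0.06 ]
lever base [0.591 0.37  0.08 ]
```

Call:
step_arm([
  [1,[20,17,0],[0,0,0]],
  [1,[40,34,0],[0,0,0]],
  [1,[60,51,0],[0,0,0]],
  [1,[80,68,0],[0,0,0]],
  [1,[108,84,0],[0,0,0]],
])

```text
clock: 41.15
tool_pos: [0.5153, 0.3742, 0.3046]
orientation: [-179.9, 0.0, -179.2]
force: [-0.2, 0.3, 0.6]
opening: 0.0004
gripper_force: 0.0
```

Call:
step_arm([
  [1,[0,0,-35],[0,0,0]],
  [1,[0,0,-70],[0,0,0]],
  [1,[0,0,-105],[0,0,0]],
  [1,[0,0,-140],[0,0,0]],
  [1,[0,0,-175],[0,0,0]],
])

```text
clock: 41.57
tool_pos: [0.5149, 0.373, 0.1277]
orientation: [-179.9, 0.0, -179.2]
force: [0.1, 0.4, -0.0]
opening: 0.0006
gripper_force: 0.0
```

Call:
step_arm([
  [1,[0,0,0],[0,0,0]],
  [1,[8,0,0],[0,0,0]],
  [1,[16,0,0],[0,0,0]],
  [1,[24,0,0],[0,0,0]],
  [1,[32,0,0],[0,0,0]],
])

```text
clock: 41.98
tool_pos: [0.5479, 0.3748, 0.1322]
orientation: [179.9, 0.2, -179.2]
force: [-1.6, 0.9, 0.9]
opening: 0.0005
gripper_force: 0.8
```

Call:
step_arm([
  [1,[8,0,0],[0,0,0]],
  [1,[16,0,0],[0,0,0]],
  [1,[24,0,0],[0,0,0]],
  [1,[32,0,0],[0,0,0]],
  [1,[40,0,0],[0,0,0]],
])

```text
clock: 42.4
tool_pos: [0.5867, 0.374, 0.1296]
orientation: [-179.9, 0.0, -179.2]
force: [-1.1, -0.2, -1.3]
opening: 0.0003
gripper_force: 0.6
```

Call:
step_arm([
  [1,[4,0,0],[0,0,0]],
  [1,[8,0,0],[0,0,0]],
  [1,[12,0,0],[0,0,0]],
  [1,[16,0,0],[0,0,0]],
  [1,[16,0,0],[0,0,0]],
])

```text
clock: 42.82
tool_pos: [0.5959, 0.3735, 0.1289]
orientation: [-179.8, -0.6, -179.1]
force: [-26.6, 1.8, 10.8]
opening: 0.0003
gripper_force: 13.5
```

Call:
step_arm([
  [1,[-10,0,0],[0,0,0]],
  [1,[-30,0,0],[0,0,0]],
  [1,[-60,0,0],[0,0,0]],
  [1,[-80,0,20],[0,0,0]],
  [1,[-80,0,50],[0,0,0]],
])

```text
clock: 43.23
tool_pos: [0.5177, 0.3725, 0.1775]
orientation: [-179.7, -0.3, -179.1]
force: [-0.4, -0.5, -0.4]
opening: 0.0005
gripper_force: 0.0
```

Call:
step_arm([
  [1,[0,0,35],[0,0,0]],
  [1,[0,0,70],[0,0,0]],
  [1,[-20,0,105],[0,0,0]],
  [1,[-50,-20,125],[0,0,0]],
  [1,[-80,-40,125],[0,0,0]],
])

```text
clock: 43.65
tool_pos: [0.4433, 0.3353, 0.3095]
orientation: [179.8, 0.4, -179.1]
force: [0.1, 1.3, 0.7]
opening: 0.0001
gripper_force: 0.0
```

```bash
python3 - <<'E'
from h import *
snap('scene','s12');snap('side','d12');st()
pts={}
X0=np.array([.625,.374,.149])
for f in('s12','d12'):
    h=cv2.cvtColor(cv2.imread(f'pics/{f}.png'),cv2.COLOR_BGR2HSV)
    m=cv2.inRange(h,(0,180,110),(6,255,255))|cv2.inRange(h,(174,180,110),(180,255,255))
    p=proj(f,[X0])[0]; n,l,s,c=cv2.connectedComponentsWithStats(m)
    k=min(range(1,n),key=lambda k:np.linalg.norm(c[k]-p)+(s[k,4]<10)*99); pts[f]=c[k]; print(f,c[k],s[k])
T=tri(('s12',pts['s12']),('d12',pts['d12']));d=np.linalg.norm(T-[.5545,.3745,.149]);print(T,d,'angle',2*np.arcsin(d/.14))
a=cv2.imread('pics/s12.png')[120:300,150:420];b=cv2.imread('pics/d12.png')[110:300,200:400]
cv2.imwrite('pics/s12b.png',np.hstack([cv2.resize(a,(480,400),interpolation=cv2.INTER_CUBIC),cv2.resize(b,(320,400),interpolation=cv2.INTER_CUBIC)]))
print('diff deck',np.abs(cv2.imread('pics/s12.png')[195:280,190:350].astype(int)-cv2.imread('pics/s11.png')[195:280,190:350]).mean())
E
```

```text
{'clock': 43.75, 'tool_pos': [0.4394, 0.332, 0.3075], 'orientation': [179.8458, 0.1352, -179.1075], 'joint_pos': [57.4735, 6.1825, -7.732, 0.0288, -75.8823, -146.5878], 'force': [0.5675, 0.2954, 0.284], 'opening': 0.0006, 'gripper_force': 0.0}
s12 [378.04878049 194.53658537] [375 191   7   8  41]
d12 [252.64285714 133.64285714] [250 131   6   6  28]
[0.62058595 0.37866466 0.14713979] 0.06624316602209018 angle 0.9857609536574934
diff deck 0.9975245098039216
```

View pics/s12b.png

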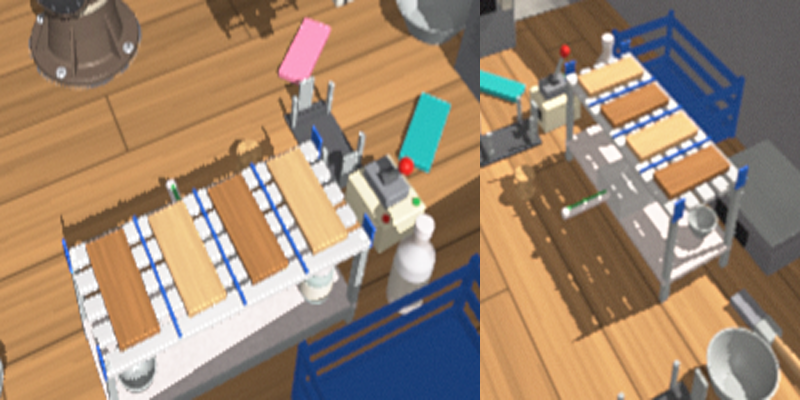

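```bash
python3 -c "
from h import *
print(ctrl.close_job())"
```

```text
the job is handed in; nothing more can be done
None
```

The job is handed in. The tray is turned open side up on the shelf, all four boards lie flat one to a bay, and the fan lever measures about 0.99 rad. No verdict came back.

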